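# Isolate the disc sander and check its mitre gauge with a try square

## Task

The sander stands still but its isolator is still on: lift the locking collar on the isolator's lever, flip the lever down to off and let the collar drop back into its notch. Then lay the try square gently flat on the sander's table, the back of its stock flush against the disc at about its middle, its blade reaching out across the table with the outer edge towards the mitre gauge, and slide the gauge along until its face meets the blade. Leave the square there, still flush with the disc, and do not disturb the other things lying about.

Things in the scene. Friction and masses are not known exactly. Their poses are not given: they have to be found in the camera images.
- sander: Green disc sander, fixed. Origin: on the bench below the disc's centre, in the plane of its abrasive face. x points level into the disc (face at x = 0, table at x < 0), y along the disc, z up. Disc 300 mm across, centre 212 mm up, cover top 378 mm. Flat slotted aluminium table (slots flush, things slide freely): top 195 mm up, 24 mm thick, x -225 to -3 mm, y -200 to +200 mm
- lever_pivot (a point): Pivot of the lever of the isolator, a grey switch box (112 x 104 x 71 mm) fixed on the bench under the table's front edge, anywhere along it. Axes as the sander; the lever turns about y. The pivot is 45 mm up and 10 mm inside the table's edge: the table overhangs, so reach the lever with the tool slanted in from the front (sander -x)
- lever (a joint): Lever angle. 0 = on: it leans 20 degrees from vertical to the front (sander -x). 0.698 = off: it leans 60 degrees to the front. At each end keys on the collar lock it in a notch; it swings only with the collar up, against 0.15 N m of friction, and stays where left. Steel shaft 10 mm thick; end cap 18 mm wide, its top 114 mm from the pivot
- collar (a joint): Lift of the collar along the lever: 0 = down in the notch, 0.012 = fully up. It clears the lock at 0.010. Its spring pushes it down with 4 N when down, 9.5 N when up
- collar_grip (a point): Point on the collar's axis to grip, 72 mm from the pivot when down; z along the lever to its end, y as the sander's. The collar is a ribbed aluminium sleeve 30 mm wide, from 50 to 94 mm from the pivot, with a 40 mm flange below (44 to 50 mm); the end cap starts 12 mm above it. Grip it from both sides along y, fingers pointing roughly down the lever
- square_grip (a point): Steel try square, 0.5 kg, lying flat. Point: middle of the blade's 32 mm width, near the centre of mass, half-way up its 6 mm thickness; grip across the blade here. x along the blade to the stock, y along the stock, z up. Stock: x +18 to +48 mm, y -94 to +16, 18 mm high. Blade: to x = -142 mm, y -16 to +16. Undersides level. Laid as asked, its axes are the sander's
- square_back (a point): Middle of the back of the square's stock (9 mm over the underside), the face that goes against the disc. Axes as square_grip, from which it is 48 mm to +x and 39 mm to -y
- square_edge (a point): Middle of the outer edge of the square's blade (3 mm over the underside), in line with the end of the stock. Axes as square_grip, from which it is 62 mm to -x and 16 mm to +y
- gauge (a joint): Travel of the mitre gauge along its slot towards sander -y, m (0 to 0.22). At 0 its face is at sander y = +165 mm. Sliding fit, about 2 N; stays where left
- gauge_face (a point): Middle of the mitre gauge's upright working face, 12 mm over the table, at sander x = -115 mm. Axes as the sander; the face looks to -y. Aluminium, 150 mm wide (x), 12 mm thick, top 46 mm over the table
- gauge_knob (a point): Centre of the gauge's black round knob, 62 mm to +y of the face: 32 mm in diameter, from 21 to 73 mm over the table, this point 48 mm over it; a flat steel plate 11 mm high lies under it. Move the gauge by this knob
- square: The same try square: origin on its underside at the middle of the back of the stock. Axes as square_grip
- stick_centre (a point): Centre of a crepe rubber cleaning stick, 190 x 36 x 36 mm, lying across the table's -y end. Leave alone
- template_centre (a point): Centre of an MDF template ring, 150 mm across, 12 mm thick, flat on the bench. Leave alone
- block_centre (a point): Centre of a cork sanding block, 110 x 65 x 35 mm, on the bench. Leave alone
Things that resemble listed ones, but are neither listed nor needed, are in the scene too. Of the things shaped like the part that bears lever_pivot, the grey one is meant.

How it is judged:
On the way, in this order (a step that is already met when the one before it is completed fails the run):
1. the collar is lifted clear of its lock while the lever is still on (value of joint collar above 0.007 m and value of joint lever below 0.2 rad), for 0.02 s.
2. the lever is down at off and the collar has dropped back into its notch (value of joint lever above 0.62 rad and value of joint collar below 0.003 m), for 0.2 s.
3. the square lies flat on the table, its stock flush against the middle of the disc, its blade across the table (x of square_back in the frame of sander above -0.003 m and y of square_back in the frame of sander between -0.065 and 0.04 m and z of square_back in the frame of sander between 0.201 and 0.208 m and angle between the x axis of square_grip and the x axis of sander, either way round below 0.025 rad and x of square_edge in the frame of sander below -0.1 m and angle between square_grip's own z axis and vertical below 0.03 rad), for 0.2 s.
4. the gauge has been slid up to the blade (y of square_edge in the frame of gauge_face above -0.003 m and distance of gauge_face from where it was at the start of the episode above 0.01 m), for 0.2 s.
At the end, for the whole second after the job is handed in: Lever off (over 0.62 rad), collar down (under 3 mm); square flat on the table, true to the disc within 1.4 degrees, stock's back within 3 mm of it, stock's middle up to 40 mm from the disc's middle towards the gauge or 65 mm the other way; gauge face within 3 mm of the blade; at rest (all of step 2 and all of step 3 and all of step 4 and velocity of joint gauge between -0.005 and 0.005 m/s and linear speed of square below 0.01 m/s); the robot touches nothing.
It fails at once if the square touches the sander while its isolator is on (contact force between square and sander above 0.2 N and value of joint lever below 0.55 rad).
It fails at once if the square is dropped or rammed on the sander (over 60 N) (contact force between square and sander above 60 N).
It fails at once if the cleaning stick, template or sanding block is moved by more than 15 mm (distance of any of stick_centre, template_centre, block_centre from where it was at the start of the episode above 0.015 m).
It also fails if it takes over 62 s, if anything falls off the work surface, if the arm or the gripper's body presses on something with over 40 N, if the wrist force passes 120 N, or if a joint passes its speed limit or range.

## Robot

A 6-joint arm with a two-finger parallel gripper is mounted at the origin on the work surface. World frame = base frame: x ahead of the robot, y to its left, z up, the work surface at z = 0. Lengths are in m, angles in rad, forces in N, time in s.
With the tool pointing down it reaches from about 0.425 to 0.95 m from the base axis. Payload 3.5 kg.
Tool frame: the origin (TCP) lies on the centre line of the jaws, within the pads' length; the fingertips stand 14 mm ahead of it and the grasp point (between the pads) lies 5 mm behind it (tips_ahead is the distance from the TCP to the fingertips, in m); y points along the fingers, z is the direction in which the jaws open and shut, and the axes are right-handed (so a half turn about y gives the same grasp; the last joint's range is limited). The gripper opens to 85 mm and grips with 20 to 120 N. Pads are 22 mm wide; open, the fingers measure 114 mm over their backs; the gripper's body (76 mm by 85 mm) begins 54 mm behind the grasp point. The pads swing forward as they close: fully open they stand 13 mm farther back than shut.
Start: joints at [1.199, 0.286, 1.577, -0, 1.279, -0.15], TCP at [0.148, 0.658, 0.222] pointing down, gripper open.
Joint ranges: [-2.77, 2.77], [-0.9, 2.22], [0.21, 2.48], [-1.53, 4.67], [0.24, 2.81], [-2.84, 2.84]. Speed limits (rad/s): [2.79, 2.79, 3.14, 3.14, 3.14, 3.14].

## Interface

Orientations are given as a unit quaternion [x, y, z, w].
In Python, from plant import get_state, read_camera, sign_off, tips_ahead gives the robot as it stands.
- The arm moves only by the tool send_rows, never from a script. Its argument "plan" is a list of rows, each a list of 2 entries, a list of its own where there are three numbers: the shift along the tool's x, y, z in units of 12 cm (1.0 is 12 cm), then the turn, a rotation vector about the tool's x, y, z in units of 360 degrees (1.0 is 360 degrees). In form: [[[tx, ty, tz], [rx, ry, rz]], ...]. A call has 1 to 12 rows; each row shifts and turns the commanded pose from where the row before left it, along the tool's axes as they then stand; what a row does not reach is not made up. A row lasts 1/10 s, in which the tool goes at most 50 mm and 8.59 degrees, less where a joint would pass 70% of its speed; a pose out of reach is approached as far as the arm can. A call with a number of a shift or a turn outside -1 to 1 is refused whole. A call with a gripper value outside its range is refused whole. "gripper" is the closure, from 0 (fully open) to 1 (shut), set as the call begins (left out, the last holds). The fingers move at their own pace and stop on an object; "grip_force" is the grip in N (left out, the last holds). Time passes only in rows, so rows that do not move let the fingers close. It gives the time, the measured TCP pose, the force and the opening at its end, in the units of the state.
- get_state(): the state, without advancing time (a new reading comes with each control period).
- read_camera(name): name is "scene" or "top" or "wrist"; returns a dict with "img" (384x512x3 uint8, blue, green, red), "fx", "fy", "cx", "cy" (pixels), "D" ([k1, k2, p1, p2, k3] as OpenCV has them; the pictures are not rectified), "world_from_camera" (4x4, takes a point from camera to world coordinates); the wrist camera has in their place "mount" (4x4, takes a point from camera to tool coordinates, whose origin is the TCP and whose axes are the tool frame's). Camera axes: x right, y down, z forward; pixel columns grow to the right and rows downward; lengths in m; the calibration is good to about 2 mm. A picture is of the moment at which its call begins: read the wrist's pose just before it. There is no depth.
- sign_off(): hands the job in, once; it reports no verdict.
The state is a dict: "time": time; "qpos": joint angles; "dq": joint speeds; "joint_efforts": joint torques, N m; "eef_pos": TCP position; "tcp_rot": TCP orientation; "contact_force": force on the tool from outside, world axes, zero at the start; "wrist_torque": the same for the moment, N m; "opening": opening from 0.0 (shut) to 1.0 (fully open).
Only numpy, scipy, OpenCV 4.12 (cv2) and the standard library are available. Lean on these libraries where they do the work, as an engineer would, in place of code of your own. Each camera call takes 0.05 s, during which the arm holds its last target. There are 200 camera calls.

## Working session

There is one attempt and no reset: what is moved stays moved. The work goes in short steps, Python scripts to look and compute and a tool call to move; the robot and the scene stay as the last step left them, time stands still between calls to the robot, and variables do not carry over. Pictures are saved under pics/ and viewed, about 8 in all and at most 12, crops included, and the job is handed in when it is done.

Besides the shell and the picture viewer there is one more tool, called after ">>>" as name(argument=value, ...), one argument or row to a line, values as JSON. send_rows: Moves the arm, as the interface text tells. Its arguments: {"type":"object","properties":{"plan":{"type":"array"},"gripper":{"type":"number"},"grip_force":{"type":"number"}},"required":["plan"]}

```bash
mkdir -p pics; cat > h.py <<'E'
import numpy as np, cv2
from scipy.spatial.transform import Rotation as R
from plant import *
def cam(n):
    s=get_state(); c=read_camera(n)
    if n=='wrist':
        T=np.eye(4);T[:3,:3]=R.from_quat(s['tcp_rot']).as_matrix();T[:3,3]=s['eef_pos'];c['world_from_camera']=T@np.array(c['mount'])
    return c
def K(c): return np.array([[c['fx'],0,c['cx']],[0,c['fy'],c['cy']],[0,0,1.]])
def ray(c,px):
    u=cv2.undistortPoints(np.array([[px]],float),K(c),np.array(c['D'],float))[0,0]
    T=np.array(c['world_from_camera']);d=T[:3,:3]@np.array([u[0],u[1],1]);return T[:3,3],d/np.linalg.norm(d)
def onz(c,px,z):
    o,d=ray(c,px);return o+d*(z-o[2])/d[2]
def tri(rs):
    A=np.zeros((3,3));b=np.zeros(3)
    for o,d in rs:
        P=np.eye(3)-np.outer(d,d);A+=P;b+=P@o
    p=np.linalg.solve(A,b);return p,[round(float(np.linalg.norm((np.eye(3)-np.outer(d,d))@(p-o)))*1000,1) for o,d in rs]
def proj(c,P):
    T=np.linalg.inv(np.array(c['world_from_camera']));return cv2.projectPoints(np.atleast_2d(np.array(P,float)),cv2.Rodrigues(T[:3,:3])[0],T[:3,3],K(c),np.array(c['D'],float))[0][:,0]
E
python3 - <<'E'
from h import *
import pickle
s=get_state();print(s['eef_pos'],s['tcp_rot'],tips_ahead)
a={n:cam(n) for n in('scene','top')}
pickle.dump(a,open('c0.pkl','wb'))
for n in a: cv2.imwrite(f'pics/{n}0.png',cv2.resize(a[n]['img'],(800,600),interpolation=cv2.INTER_CUBIC)); print(n,np.round(a[n]['world_from_camera'],3).tolist(),a[n]['fx'])
E
```

```text
[0.14821375 0.65781771 0.22061574] [ 0.70358735 -0.07847179  0.07804821 -0.70193696] 0.014
scene [[0.995, 0.078, -0.057, 0.609], [0.096, -0.847, 0.523, -0.718], [-0.008, -0.526, -0.85, 1.182], [0.0, 0.0, 0.0, 1.0]] 390.94953352909016
top [[0.003, -0.987, 0.159, 0.391], [-1.0, -0.0, 0.017, -0.109], [-0.017, -0.159, -0.987, 1.173], [0.0, 0.0, 0.0, 1.0]] 358.18301466100144
```

View pics/scene0.png

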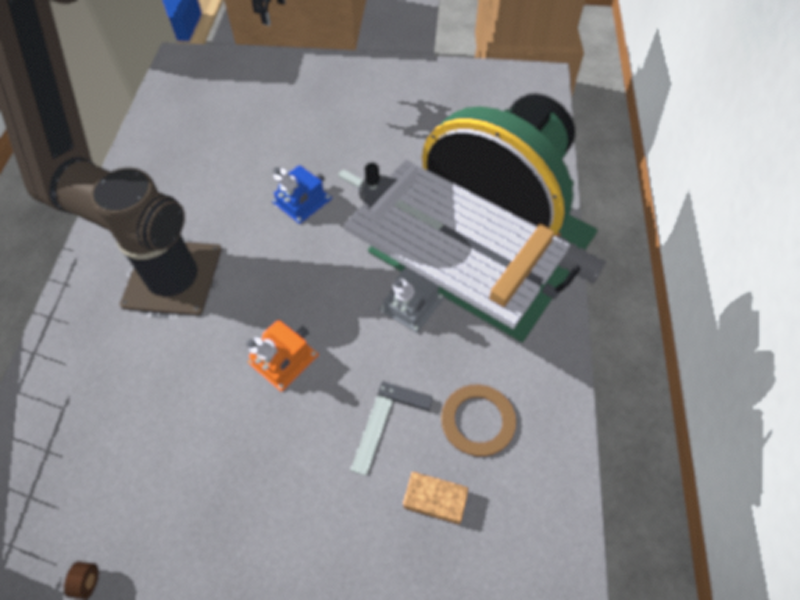

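View pics/top0.png

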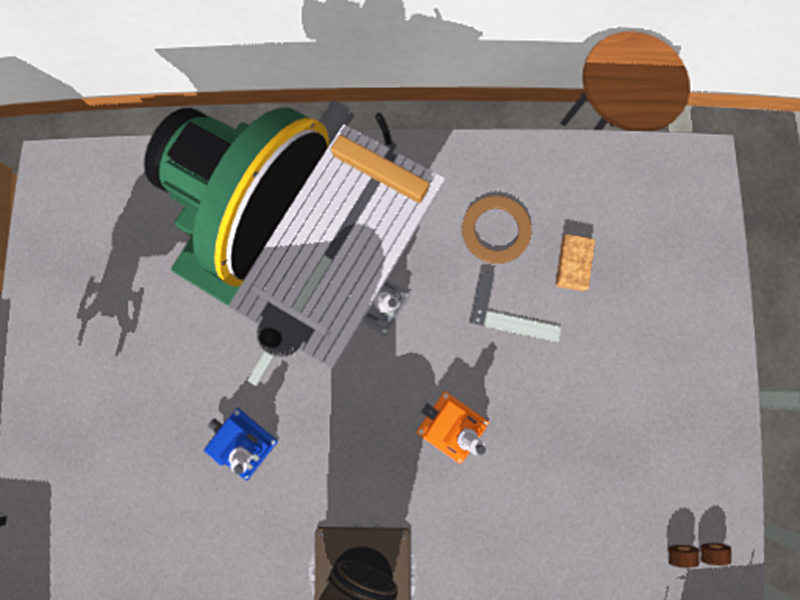

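Three isolators: blue (scene 300,193), orange (scene 280,352) and grey (scene 405,295 / top 388,302). The grey one, under the table's front edge, is the one meant. The square is at top (520,320), gauge knob at top (270,338), and the stick is at the table's -y end. Next I'll check an enlarged crop.

```bash
python3 - <<'E'
from h import *
import pickle
a=pickle.load(open('c0.pkl','rb'))
t=a['top']['img'][75:245,140:290];s=a['scene']['img'][95:225,215:390]
A=cv2.resize(t,None,fx=3,fy=3,interpolation=cv2.INTER_CUBIC)
B=cv2.resize(s,None,fx=2,fy=2,interpolation=cv2.INTER_CUBIC)
im=np.zeros((510,800,3),np.uint8);im[:510,:450]=A;im[:260,450:]=B
g=cv2.resize(a['scene']['img'][172:216,238:288],None,fx=5,fy=5,interpolation=cv2.INTER_CUBIC)
im[270:270+220,460:710]=g
cv2.imwrite('pics/crop1.png',im)
# rough: corners native px
for n,p,z in [('front-y',(443,178),.195),('front+y',(332,368),.195),('back-y',(345,125),.195),('back+y',(232,290),.195)]:
    print(n,onz(a['top'],np.array(p)/1.5625,z).round(3))
E
```

```text
front-y [ 0.761 -0.159  0.195]
front+y [0.415 0.037 0.195]
back-y [0.868 0.025 0.195]
back+y [0.553 0.222 0.195]
```

View pics/crop1.png

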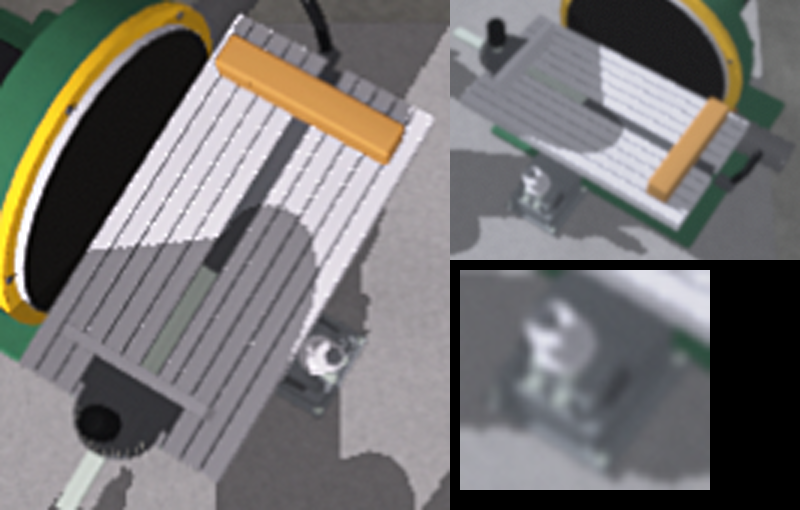

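```bash
python3 - <<'E'
from h import *
import pickle
a=pickle.load(open('c0.pkl','rb'));t,s=a['top'],a['scene']
C={'f-':((284.3,113.3),(331.5,210)),'f+':((212.3,235.7),(220.5,144)),'b+':((147.3,197.7),(261.5,103.5)),'cap':((250,193.3),(258,185))}
for k,(p,q) in C.items(): print(k,*tri([ray(t,p),ray(s,q)]))
P=np.array([onz(t,p,.195) for p in [(284.3,113.3),(212.3,235.7),(147.3,197.7),(220,79.3)]])
print(P.round(3),[np.linalg.norm(P[i]-P[(i+1)%4]).round(4) for i in range(4)])
yd=(P[1]+P[2]-P[0]-P[3])[:2];yaw=np.arctan2(-yd[0],yd[1]);print('yaw deg',np.degrees(yaw))
X=np.array([np.cos(yaw),np.sin(yaw),0]);Y=np.array([-X[1],X[0],0])
c=P.mean(0);O=c+X*.114;O[2]=0;print('O',O)
cap=tri([ray(t,(250,193.3)),ray(s,(258,185))])[0];print('cap local',X@(cap-O),Y@(cap-O))
np.savez('sander.npz',O=O,yaw=yaw)
# square mask: bright greenish blade and dark stock
sq={'back-blade end':None}
for n,p in [('blade tipA',(560,323)),('blade tipB',(557,341)),('stock far',(481,265)),('stock far2',(493,266)),('corner',(472,322))]: print(n,onz(t,np.array(p)/1.5625,.006).round(3))
E
```

```text
f- [ 0.76936369 -0.16168727  0.1788102 ] [0.1, 0.1]
f+ [0.41506018 0.03868801 0.19156042] [0.7, 0.7]
b+ [0.5251165  0.23006169 0.18357301] [5.6, 5.6]
cap [ 0.54351574 -0.06006557  0.11977962] [1.7, 1.7]
[[ 0.763 -0.161  0.195]
 [ 0.414  0.038  0.195]
 [ 0.518  0.224  0.195]
 [ 0.871  0.027  0.195]] [np.float64(0.4016), np.float64(0.2131), np.float64(0.4034), np.float64(0.2166)]
yaw deg 60.59056670808234
O [0.69756332 0.13142344 0.        ]
cap local -0.24245702247573683 0.04016578219034403
blade tipA [ 0.514 -0.412  0.006]
blade tipB [ 0.476 -0.404  0.006]
stock far [ 0.638 -0.247  0.006]
stock far2 [ 0.636 -0.273  0.006]
corner [ 0.516 -0.226  0.006]
```

Confirmed: in the crop (460-710, 270-490) the isolator under the table's front edge is grey. It bears a bright collar and cap, seen at crop (560,335). I'll plan the approach next.

```bash
cat >> h.py <<'E'
def S():
    d=np.load('sander.npz');y=float(d['yaw']);return d['O'],np.array([[np.cos(y),-np.sin(y),0],[np.sin(y),np.cos(y),0],[0,0,1]])
def toS(p): O,A=S();return A.T@(np.array(p)-O)
def toW(p): O,A=S();return O+A@np.array(p)
def ori(yaw,tilt,s=1):
    X=np.array([np.cos(yaw),np.sin(yaw),0]);Z=np.array([0,0,1.]);y=np.sin(tilt)*X-np.cos(tilt)*Z;z=s*np.cross(Z,X)
    return np.stack([np.cross(y,z),y,z],1)
def rows(p1,R1,n=None,p0=None,R0=None,v=.045,pr=1):
    s=get_state()
    if p0 is None:p0=np.array(s['eef_pos'])
    if R0 is None:R0=R.from_quat(s['tcp_rot']).as_matrix()
    w=R.from_matrix(R0.T@R1).as_rotvec();d=np.array(p1)-p0
    n=n or int(max(np.ceil(np.linalg.norm(d)/v),np.ceil(np.degrees(np.linalg.norm(w))/8.3),1))
    out=[]
    for i in range(n):
        Ri=R0@R.from_rotvec(w*i/n).as_matrix()
        out.append([np.round(Ri.T@d/n/.12,3).tolist(),np.round(w/n/2/np.pi,4).tolist()])
    if pr: print(n,'rows',out if np.linalg.norm(w)>.01 else out[:1])
    return p1,R1
E
python3 - <<'E'
from h import *
np.savez('sander.npz',O=np.array([.699,.1345,0]),yaw=np.radians(60.4))
s=get_state();R0=R.from_quat(s['tcp_rot']).as_matrix();print(R0.round(2))
c=cam('wrist');print(np.round(c['mount'],3).tolist(),c['fx'])
yaw=np.load('sander.npz')['yaw']
for sg in(1,-1): print(sg,np.degrees(R.from_matrix(R0.T@ori(yaw,np.radians(45),sg)).magnitude()))
print(toS(s['eef_pos']))
E
```

```text
[[ 0.98 -0.    0.22]
 [-0.22 -0.    0.98]
 [-0.   -1.   -0.  ]]
[[0.0, 0.952, 0.305, -0.078], [-0.0, -0.305, 0.952, -0.152], [1.0, -0.0, -0.0, -0.0], [0.0, 0.0, 0.0, 1.0]] 268.4072703495527
1 84.22305261233905
-1 113.27319770266332
[0.18302116 0.73740785 0.22073021]
```

```bash
python3 - <<'E'
from h import *
r=np.radians
# yaw 60.4,s=-1 final. start z angle 77.5 => yaw s=-1: 167.5
p,q=rows([.42,.42,.36],ori(r(125),0,-1))
p,q=rows([.45,-.08,.36],ori(r(60.4),0,-1),p0=np.array(p),R0=q)
p,q=rows(toW([-.32,.04,.195]),ori(r(60.4),r(45),-1),p0=np.array(p),R0=q); print(p)
E
```

```text
9 rows [[[0.294, -0.129, -0.16], [0.0, 0.0131, 0.0]], [[0.306, -0.129, -0.135], [0.0, 0.0131, 0.0]], [[0.316, -0.129, -0.11], [0.0, 0.0131, 0.0]], [[0.324, -0.129, -0.083], [0.0, 0.0131, 0.0]], [[0.33, -0.129, -0.057], [0.0, 0.0131, 0.0]], [[0.333, -0.129, -0.029], [0.0, 0.0131, 0.0]], [[0.334, -0.129, -0.002], [0.0, 0.0131, 0.0]], [[0.333, -0.129, 0.026], [0.0, 0.0131, 0.0]], [[0.33, -0.129, 0.053], [0.0, 0.0131, 0.0]]]
12 rows [[[0.296, 0.0, -0.182], [0.0, 0.015, 0.0]], [[0.312, 0.0, -0.153], [0.0, 0.015, 0.0]], [[0.325, 0.0, -0.124], [0.0, 0.015, 0.0]], [[0.335, 0.0, -0.092], [0.0, 0.015, 0.0]], [[0.343, 0.0, -0.061], [0.0, 0.015, 0.0]], [[0.347, 0.0, -0.028], [0.0, 0.015, 0.0]], [[0.348, 0.0, 0.004], [0.0, 0.015, 0.0]], [[0.346, 0.0, 0.037], [0.0, 0.015, 0.0]], [[0.341, 0.0, 0.069], [0.0, 0.015, 0.0]], [[0.333, 0.0, 0.101], [0.0, 0.015, 0.0]], [[0.322, 0.0, 0.132], [0.0, 0.015, 0.0]], [[0.308, 0.0, 0.161], [0.0, 0.015, 0.0]]]
6 rows [[[0.015, 0.229, 0.098], [0.0, 0.0, 0.0208]], [[0.044, 0.225, 0.098], [0.0, 0.0, 0.0208]], [[0.073, 0.218, 0.098], [0.0, 0.0, 0.0208]], [[0.101, 0.206, 0.098], [0.0, 0.0, 0.0208]], [[0.127, 0.191, 0.098], [0.0, 0.0, 0.0208]], [[0.151, 0.173, 0.098], [0.0, 0.0, 0.0208]]]
[ 0.50615881 -0.1239807   0.195     ]
```

>>> send_rows(
  plan=[
    [[0.294, -0.129, -0.16], [0, 0.0131, 0]],
    [[0.306, -0.129, -0.135], [0, 0.0131, 0]],
    [[0.316, -0.129, -0.11], [0, 0.0131, 0]],
    [[0.324, -0.129, -0.083], [0, 0.0131, 0]],
    [[0.33, -0.129, -0.057], [0, 0.0131, 0]],
    [[0.333, -0.129, -0.03], [0, 0.0131, 0]],
    [[0.334, -0.129, 0], [0, 0.0131, 0]],
    [[0.333, -0.129, 0.026], [0, 0.0131, 0]],
    [[0.33, -0.129, 0.053], [0, 0.0131, 0]],
  ],
  gripper=0.3,
  grip_force=70,
)

```text
time: 1.05
eef_pos: [0.4208, 0.4189, 0.3616]
tcp_rot: [0.626, -0.328, 0.328, -0.626]
contact_force: [-0.4, 1.1, 0.2]
opening: 0.7
```

>>> send_rows(
  plan=[
    [[0.296, 0, -0.182], [0, 0.015, 0]],
    [[0.312, 0, -0.153], [0, 0.015, 0]],
    [[0.325, 0, -0.124], [0, 0.015, 0]],
    [[0.335, 0, -0.092], [0, 0.015, 0]],
    [[0.343, 0, -0.061], [0, 0.015, 0]],
    [[0.347, 0, -0.028], [0, 0.015, 0]],
    [[0.348, 0, 0.004], [0, 0.015, 0]],
    [[0.346, 0, 0.037], [0, 0.015, 0]],
    [[0.341, 0, 0.069], [0, 0.015, 0]],
    [[0.333, 0, 0.101], [0, 0.015, 0]],
    [[0.322, 0, 0.132], [0, 0.015, 0]],
    [[0.308, 0, 0.161], [0, 0.015, 0]],
  ],
)

```text
time: 2.25
eef_pos: [0.4472, -0.0815, 0.3612]
tcp_rot: [-0.353, 0.613, -0.613, 0.353]
contact_force: [0.7, -0.5, 1.0]
opening: 0.7
```

```bash
python3 - <<'E'
from h import *
r=np.radians
s=get_state();print(s['time'],s['eef_pos'],np.round(s['qpos'],2),np.abs(s['dq']).max(),R.from_quat(s['tcp_rot']).as_matrix().round(2).tolist())
c=cam('wrist');import pickle;pickle.dump(c,open('w1.pkl','wb'));cv2.imwrite('pics/w1.png',cv2.resize(c['img'],(768,576),interpolation=cv2.INTER_CUBIC))
rows(toW([-.32,.04,.195]),ori(r(60.4),r(45),-1))
E
```

```text
2.25 [ 0.44719641 -0.08149476  0.36117448] [-0.4  -0.29  1.91  0.    1.53  0.12] 0.8677456699949698 [[-0.5, 0.0, 0.86], [-0.86, 0.0, -0.5], [-0.0, -1.0, 0.0]]
6 rows [[[0.002, 0.23, 0.096], [-0.0002, -0.0004, 0.021]], [[0.032, 0.228, 0.097], [-0.0002, -0.0004, 0.021]], [[0.062, 0.222, 0.097], [-0.0002, -0.0004, 0.021]], [[0.091, 0.211, 0.097], [-0.0002, -0.0004, 0.021]], [[0.118, 0.197, 0.097], [-0.0002, -0.0004, 0.021]], [[0.143, 0.18, 0.097], [-0.0002, -0.0004, 0.021]]]
```

View pics/w1.png

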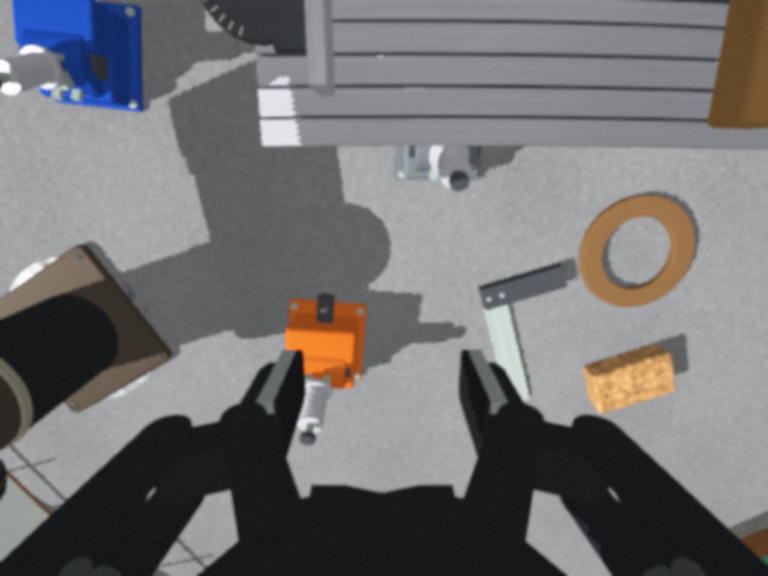

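The wrist view shows the table's front edge at row 147, the grey isolator's lever cap at (459,180), and the square with its stock from (480,290) to (575,265) and blade end at (520,397). The orange isolator is at (325,345).

```bash
python3 - <<'E'
from h import *
import pickle
c=pickle.load(open('w1.pkl','rb'));f=lambda p,z:onz(c,np.array(p)/1.5,z)
a,b=f((262,147),.195),f((760,149),.195);print('edge',a,b,'yaw',np.degrees(np.arctan2(a[1]-b[1],a[0]-b[0]))-90,'sander',toS(a),toS(b))
for z in(.14,.15): print('cap',toS(f((459,180),z)))
for n,p,z in[('stk cornerA',(480,290),.018),('stk corner far',(562,263),.018),('blade end L',(509,397),.006),('blade end R',(528,396),.006)]: print(n,f(p,z).round(4))
g=cv2.cvtColor(c['img'],cv2.COLOR_BGR2GRAY)
a0=pickle.load(open('c0.pkl','rb'));t,s=a0['top'],a0['scene']
capP=tri([ray(c,np.array((459,180))/1.5),ray(t,np.array((391,303))/1.5625)]);print('cap tri',toS(capP[0]),capP[1])
E
```

```text
edge [0.41228945 0.03773358 0.195     ] [ 0.74524718 -0.15360736  0.195     ] yaw 60.11529493416805 sander [-0.22575626  0.20149638  0.195     ] [-0.22766447 -0.18251997  0.195     ]
cap [-0.25456243  0.04210459  0.14      ]
cap [-0.2540278   0.04397154  0.15      ]
stk cornerA [ 0.5141 -0.2204  0.018 ]
stk corner far [ 0.6212 -0.2406  0.018 ]
blade end L [ 0.4798 -0.3956  0.006 ]
blade end R [ 0.5046 -0.4083  0.006 ]
cap tri [-0.25337784  0.04577468  0.16056485] [0.2, 0.2]
```

>>> send_rows(
  plan=[
    [[0.002, 0.23, 0.096], [0, 0, 0.021]],
    [[0.032, 0.228, 0.097], [0, 0, 0.021]],
    [[0.062, 0.222, 0.097], [0, 0, 0.021]],
    [[0.091, 0.211, 0.097], [0, 0, 0.021]],
    [[0.118, 0.197, 0.097], [0, 0, 0.021]],
    [[0.143, 0.18, 0.097], [0, 0, 0.021]],
    [[0, 0, 0], [0, 0, 0]],
  ],
)

```text
time: 3.0
eef_pos: [0.5041, -0.1156, 0.1879]
tcp_rot: [-0.089, 0.707, -0.425, 0.558]
contact_force: [-1.1, 1.4, -1.2]
opening: 0.7
```

```bash
python3 - <<'E'
from h import *
import pickle
s=get_state();print(s['time'],s['eef_pos'],toS(s['eef_pos']),np.round(s['qpos'],2),np.abs(s['dq']).max(),R.from_quat(s['tcp_rot']).as_matrix().round(2).tolist())
c=cam('wrist');pickle.dump(c,open('w2.pkl','wb'));cv2.imwrite('pics/w2.png',cv2.resize(c['img'],(768,576),interpolation=cv2.INTER_CUBIC))
E
```

```text
3.0 [ 0.50407353 -0.11560435  0.18794085] [-0.3137468   0.04595057  0.18794085] [-0.79  0.02  2.1   0.77  1.38 -0.56] 0.11926783477624701 [[-0.36, 0.35, 0.86], [-0.6, 0.62, -0.5], [-0.71, -0.7, -0.02]]
```

View pics/w2.png

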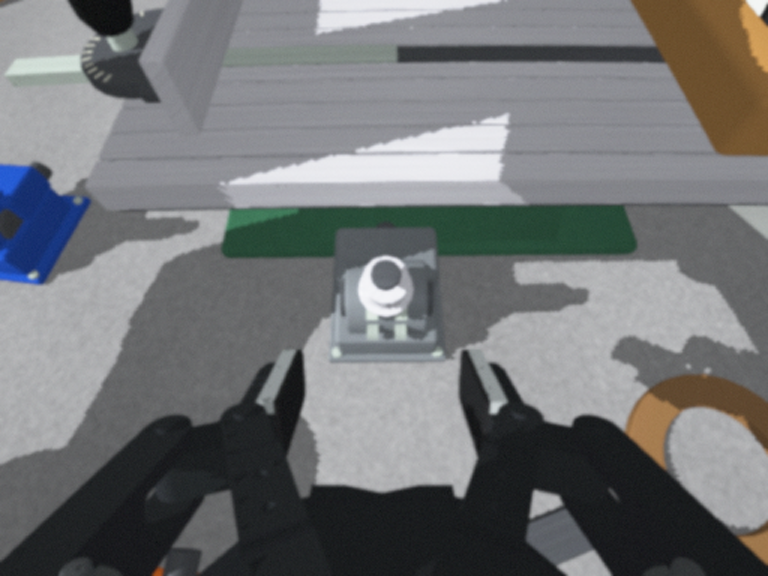

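The lever's dark cap is at (387,274), centred between the jaws (columns 300 and 463, centre 382). The gauge's face plate is at the upper left.

```bash
python3 - <<'E'
from h import *
import pickle
c=pickle.load(open('w1.pkl','rb'));d=pickle.load(open('w2.pkl','rb'))
f=lambda p,z:onz(d,np.array(p)/1.5,z)
a,b=f((97,180),.195),f((760,182),.195);print('edge',a,b,'yaw',np.degrees(np.arctan2(a[1]-b[1],a[0]-b[0]))-90)
np.savez('sander.npz',O=np.array([.698,.1328,0]),yaw=np.radians(60.0))
print(toS(a),toS(b))
P=tri([ray(c,np.array((459,180))/1.5),ray(d,np.array((387,274))/1.5)]);print('cap',toS(P[0]),P[1],'cap at z.15 w2',toS(f((387,274),.15)))
s=get_state();print('tcp',toS(s['eef_pos']))
R0=R.from_quat(s['tcp_rot']).as_matrix();A=S()[1];print((A.T@R0).round(3))
th=np.radians(42);
g=np.array([-.215-.072*np.sin(.349),.043,.045+.072*np.cos(.349)]);tcp=g+.005*np.array([np.sin(th),0,-np.cos(th)]);print(tcp)
rows(toW(tcp),ori(np.radians(60),th,-1))
E
```

```text
edge [0.42040865 0.03908568 0.195     ] [ 0.71657295 -0.13907216  0.195     ] yaw 58.97095898638639
[-0.21995466  0.193544    0.195     ] [-0.22616172 -0.15202073  0.195     ]
cap [-0.2523777   0.04155543  0.14811232] [0.3, 0.3] cap at z.15 w2 [-0.25333978  0.04129366  0.15      ]
tcp [-0.31145381  0.04253656  0.19184634]
[[-0.702  0.712 -0.001]
 [ 0.008  0.006 -1.   ]
 [-0.712 -0.702 -0.01 ]]
[-0.23627534  0.043       0.10894377]
3 rows [[[0.018, 0.31, 0.001], [0.0004, -0.0004, -0.0032]], [[0.011, 0.311, 0.0], [0.0004, -0.0004, -0.0032]], [[0.005, 0.311, -0.001], [0.0004, -0.0004, -0.0032]]]
```

>>> send_rows(
  plan=[
    [[0.014, 0.19, 0.001], [0, 0, -0.002]],
    [[0.01, 0.19, 0], [0, 0, -0.002]],
    [[0.006, 0.19, -0.002], [0, 0, -0.002]],
    [[0.003, 0.18, -0.002], [0, 0, -0.002]],
    [[0.001, 0.182, -0.002], [0, 0, -0.002]],
    [[0, 0, 0], [0, 0, 0]],
    [[0, 0, 0], [0, 0, 0]],
  ],
)

```text
time: 3.75
eef_pos: [0.545, -0.0508, 0.1149]
tcp_rot: [-0.113, 0.696, -0.446, 0.55]
contact_force: [0.6, 0.4, -0.5]
opening: 0.704
```

```bash
python3 - <<'E'
from h import *
import pickle
s=get_state();print(s['time'],toS(s['eef_pos']),s['contact_force'],np.round(s['qpos'],2),(S()[1].T@R.from_quat(s['tcp_rot']).as_matrix()).round(3).tolist())
c=cam('wrist');pickle.dump(c,open('w3.pkl','wb'));cv2.imwrite('pics/w3.png',cv2.resize(c['img'][150:384,130:400],(810*3//4,702*3//4),interpolation=cv2.INTER_CUBIC))
E
```

```text
3.75 [-0.23544134  0.04067973  0.11493408] [ 0.56975222  0.42709459 -0.53408521] [-0.61  0.12  2.12  0.82  1.14 -0.54] [[-0.746, 0.666, 0.003], [-0.005, -0.001, -1.0], [-0.666, -0.746, 0.004]]
```

View pics/w3.png

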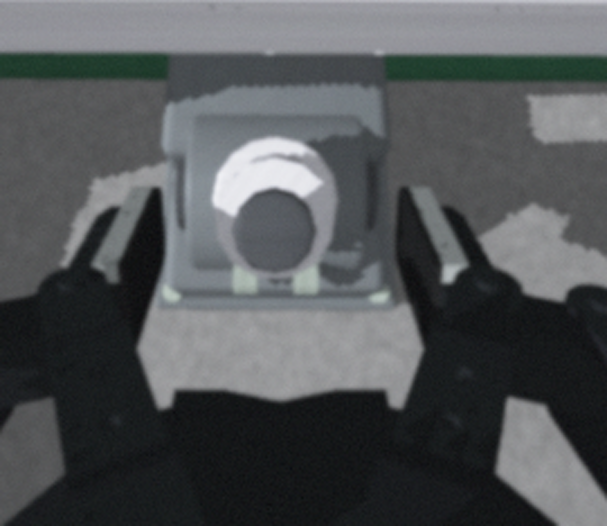

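>>> send_rows(
  plan=[
    [[0, 0, 0], [0, 0, 0]],
    [[0, 0, 0], [0, 0, 0]],
    [[0, 0, 0], [0, 0, 0]],
    [[0, 0, 0], [0, 0, 0]],
    [[0, 0, 0], [0, 0, 0]],
    [[0, 0, 0], [0, 0, 0]],
  ],
  gripper=1,
  grip_force=80,
)

```text
time: 4.4
eef_pos: [0.5433, -0.0515, 0.1139]
tcp_rot: [-0.113, 0.698, -0.445, 0.549]
contact_force: [-7.6, -2.0, 8.0]
opening: 0.312
```

```bash
python3 - <<'E'
from h import *
s=get_state();print(s['time'],toS(s['eef_pos']),s['contact_force'],S()[1].T@s['contact_force'],s['opening'])
R0=R.from_quat(s['tcp_rot']).as_matrix();u=S()[1]@np.array([-np.sin(.349),0,np.cos(.349)])
print('lift 12mm tool units',(R0.T@u*.012/.12).round(4))
E
```

```text
4.4 [-0.23700482  0.04180563  0.11389773] [-7.58396599 -2.03257034  8.04793126] [-5.55224054  5.55162204  8.04793126] 0.31163773173289
lift 12mm tool units [-0.0372 -0.0928 -0.0002]
```

>>> send_rows(
  plan=[
    [[-0.01, -0.025, 0], [0, 0, 0]],
    [[-0.01, -0.025, 0], [0, 0, 0]],
    [[-0.01, -0.025, 0], [0, 0, 0]],
    [[-0.01, -0.025, 0], [0, 0, 0]],
    [[0, 0, 0], [0, 0, 0]],
    [[0, 0, 0], [0, 0, 0]],
  ],
)

```text
time: 5.0
eef_pos: [0.5411, -0.0548, 0.1235]
tcp_rot: [-0.113, 0.699, -0.446, 0.548]
contact_force: [1.0, 3.0, -9.2]
opening: 0.31
```

```bash
python3 - <<'E'
from h import *
s=get_state();print(s['time'],toS(s['eef_pos']),S()[1].T@s['contact_force'],s['opening'])
p=toS(s['eef_pos'])-toS([0.5433,-0.0515,0.1139]);print('along lever',p@np.array([-np.sin(.349),0,np.cos(.349)])*1000)
E
```

```text
5.0 [-0.24087218  0.04207959  0.12351247] [ 3.13094648  0.61368476 -9.2118856 ] 0.31020672016018597
along lever 10.371306039759343
```

```bash
cat > arc.py <<'E'
from h import *
import sys
def arc(tilt1,lift_extra,dang,n,y=None):
    s=get_state();A=S()[1];O=S()[0];p=toS(s['eef_pos']);R0=R.from_quat(s['tcp_rot']).as_matrix();L=A.T@R0
    t0=np.arctan2(L[0,1],-L[2,1]);g=p-.005*L[:,1];piv=np.array([-.215,g[1],.045]);v=g-piv
    rad=np.hypot(v[0],v[2]);ang=np.arctan2(-v[0],v[2]);print('rad',rad,'ang',np.degrees(ang),'tilt',np.degrees(t0))
    out=[];prev=(p,L)
    for i in range(1,n+1):
        a=ang+dang*i/n;r_=rad+lift_extra;t=t0+(tilt1-t0)*i/n
        Lw=A.T@ori(np.radians(60),t,-1)
        q=piv+r_*np.array([-np.sin(a),0,np.cos(a)])+.005*Lw[:,1]
        w=R.from_matrix(prev[1].T@Lw).as_rotvec()
        out.append([((prev[1].T@(q-prev[0]))/.12).round(4).tolist(),[0,0,round(w[2]/2/np.pi,4)]]);prev=(q,Lw)
    print(out,q)
E
python3 - <<'E'
from arc import *
import pickle
arc(np.radians(56),0.0,np.radians(41),10)
c=pickle.load(open('w1.pkl','rb'))
print('orange cap',toS(onz(c,np.array((307,437))/1.5,.15)),'body',toS(onz(c,np.array((325,345))/1.5,.07)))
E
```

```text
rad 0.08727499056202688 ang 19.54524092135634 tilt 41.69413692822462
[[[0.0478, -0.0179, 0.0], [0, 0, np.float64(0.004)]], [[0.0486, -0.0156, -0.0], [0, 0, np.float64(0.004)]], [[0.0493, -0.0133, -0.0], [0, 0, np.float64(0.004)]], [[0.0498, -0.0109, -0.0], [0, 0, np.float64(0.004)]], [[0.0503, -0.0085, -0.0], [0, 0, np.float64(0.004)]], [[0.0506, -0.0061, -0.0], [0, 0, np.float64(0.004)]], [[0.0509, -0.0037, -0.0], [0, 0, np.float64(0.004)]], [[0.051, -0.0013, -0.0], [0, 0, np.float64(0.004)]], [[0.051, 0.0011, -0.0], [0, 0, np.float64(0.004)]], [[0.0509, 0.0035, -0.0], [0, 0, np.float64(0.004)]]] [-0.28684901  0.04207097  0.08512031]
orange cap [-0.52131908  0.19171334  0.15      ] body [-0.45029556  0.17930753  0.07      ]
```

>>> send_rows(
  plan=[
    [[-0.006, -0.017, 0], [0, 0, 0]],
    [[0, 0, 0], [0, 0, 0]],
    [[0, 0, 0], [0, 0, 0]],
  ],
)

```text
time: 5.3
eef_pos: [0.5407, -0.0554, 0.1254]
tcp_rot: [-0.113, 0.699, -0.446, 0.548]
contact_force: [3.6, 2.9, -13.2]
opening: 0.311
```

```bash
python3 - <<'E'
from arc import *
s=get_state();print(s['time'],toS(s['eef_pos']),S()[1].T@s['contact_force'],s['opening'])
p=toS(s['eef_pos'])-toS([0.5433,-0.0515,0.1139]);print('along lever',p@np.array([-np.sin(.349),0,np.cos(.349)])*1000)
arc(np.radians(60),0.0,np.radians(41),10)
E
```

```text
5.3 [-0.24162041  0.0421265   0.12537033] [  4.34247405  -1.69384347 -13.21065514] 0.31149724292115943
along lever 12.373026769693654
rad 0.0892762565956081 ang 19.598709545742906 tilt 41.69101043404376
[[[0.0487, -0.0183, 0.0001], [0, 0, np.float64(0.0051)]], [[0.0494, -0.0163, -0.0], [0, 0, np.float64(0.0051)]], [[0.05, -0.0142, -0.0], [0, 0, np.float64(0.0051)]], [[0.0505, -0.0122, -0.0], [0, 0, np.float64(0.0051)]], [[0.0509, -0.0101, -0.0], [0, 0, np.float64(0.0051)]], [[0.0513, -0.0081, -0.0], [0, 0, np.float64(0.0051)]], [[0.0516, -0.006, -0.0], [0, 0, np.float64(0.0051)]], [[0.0518, -0.0039, -0.0], [0, 0, np.float64(0.0051)]], [[0.0519, -0.0018, -0.0], [0, 0, np.float64(0.0051)]], [[0.0519, 0.0003, -0.0], [0, 0, np.float64(0.0051)]]] [-0.28844759  0.04211748  0.0863278 ]
```

>>> send_rows(
  plan=[
    [[0.0487, -0.0183, 0], [0, 0, 0.0051]],
    [[0.0494, -0.0163, 0], [0, 0, 0.0051]],
    [[0.05, -0.0142, 0], [0, 0, 0.0051]],
    [[0.0505, -0.0122, 0], [0, 0, 0.0051]],
    [[0.0509, -0.0101, 0], [0, 0, 0.0051]],
    [[0.0513, -0.0081, 0], [0, 0, 0.0051]],
    [[0.0516, -0.006, 0], [0, 0, 0.0051]],
    [[0.0518, -0.0039, 0], [0, 0, 0.0051]],
    [[0.0519, -0.0018, 0], [0, 0, 0.0051]],
    [[0.0519, 0, 0], [0, 0, 0.0051]],
    [[0, 0, 0], [0, 0, 0]],
    [[0, 0, 0], [0, 0, 0]],
  ],
)

```text
time: 6.5
eef_pos: [0.5194, -0.0978, 0.0893]
tcp_rot: [0.001, 0.706, -0.354, 0.614]
contact_force: [-0.3, 0.0, 0.6]
opening: -0.001
```

```bash
python3 - <<'E'
from arc import *
s=get_state();print(s['time'],toS(s['eef_pos']),S()[1].T@s['contact_force'],s['opening'])
R0=R.from_quat(s['tcp_rot']).as_matrix();a=np.radians(60)
for n,u in(('tang',[-np.cos(a),0,-np.sin(a)]),('down lever',[np.sin(a),0,-np.cos(a)])): print(n,(R0.T@S()[1]@np.array(u)*.01/.12).round(4),S()[1].T@s['contact_force']@u)
arc(np.radians(60),0,0.02,1)
E
```

```text
6.5 [-0.28894949  0.03935027  0.08930759] [-0.14737062  0.2780963   0.59373511] -0.0008513966326426027
tang [ 0.0833 -0.0002 -0.0002] -0.4405043777557812
down lever [ 0.0002  0.0833 -0.0002] -0.42449425190960166
rad 0.09120639138181343 ang 59.130851355817896 tilt 60.151819067331076
[[[0.0153, -0.0001, -0.0001], [0, 0, np.float64(-0.0004)]]] [-0.28987629  0.03936149  0.08772112]
```

```bash
python3 - <<'E'
from h import *
import pickle
c=cam('wrist');pickle.dump(c,open('w4.pkl','wb'));cv2.imwrite('pics/w4.png',cv2.resize(c['img'],(640,480),interpolation=cv2.INTER_CUBIC))
E
```

```text
(no output)
```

View pics/w4.png

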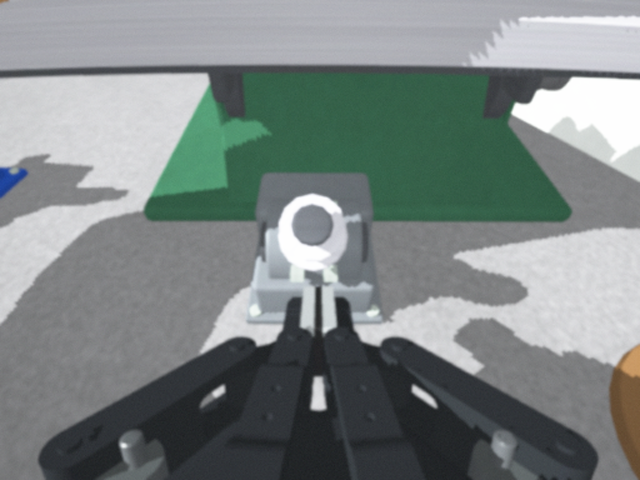

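The fingers slipped off and shut. The cap is at (312,225), still between and ahead of the tips. I'll work out the lever angle from the ray through it.

```bash
python3 - <<'E'
from h import *
import pickle
c=pickle.load(open('w4.pkl','rb'));o,d=ray(c,np.array((312,224))/1.25)
A=S()[1];o=toS(o);d=A.T@d
for r_ in (.112,):
  piv=np.array([-.215,.0418,.045])
  for a in range(15,66,5):
    P=piv+r_*np.array([-np.sin(np.radians(a)),0,np.cos(np.radians(a))]);print(a,proj(c,S()[0]+A@P)[0]*1.25)
s=get_state();p=toS(s['eef_pos']);print(p)
E
```

```text
15 [313.40402825 131.05384846]
20 [313.27160831 148.01180002]
25 [313.15138763 167.14382843]
30 [313.04759948 188.12868443]
35 [312.96413895 210.52354983]
40 [312.90419174 233.78387105]
45 [312.86990656 257.29835389]
50 [312.86217537 280.43481941]
55 [312.88056666 302.58964439]
60 [312.9234224  323.23247022]
65 [312.98809222 341.93920697]
[-0.28872194  0.03965162  0.08921871]
```

```bash
python3 - <<'E'
from h import *
r=np.radians
s=get_state();R0=R.from_quat(s['tcp_rot']).as_matrix();p=np.array(s['eef_pos'])-R0[:,1]*.084
a=r(38);piv=np.array([-.215,.0418,.045]);u=np.array([-np.sin(a),0,np.cos(a)])
T=ori(r(60),r(40),-1);tl=S()[1].T@T[:,1]
q,_=rows(toW(piv+u*.158+.005*tl),T,p0=p,R0=R0)
rows(toW(piv+u*.076+.005*tl),T,p0=q,R0=T)
E
```

```text
3 rows [[[-0.156, 0.079, -0.005], [-0.0001, 0.0001, -0.0186]], [[-0.164, 0.06, -0.005], [-0.0001, 0.0001, -0.0186]], [[-0.17, 0.04, -0.005], [-0.0001, 0.0001, -0.0186]]]
2 rows [[[0.012, 0.341, -0.0], [0.0, 0.0, 0.0]]]
```

>>> send_rows(
  plan=[
    [[0, -0.35, 0], [0, 0, 0]],
    [[0, -0.35, 0], [0, 0, 0]],
    [[-0.156, 0.079, -0.005], [0, 0, -0.0186]],
    [[-0.164, 0.06, -0.005], [0, 0, -0.0186]],
    [[-0.17, 0.04, -0.005], [0, 0, -0.0186]],
    [[0, 0, 0], [0, 0, 0]],
    [[0, 0, 0], [0, 0, 0]],
  ],
  gripper=0.35,
)

```text
time: 7.25
eef_pos: [0.507, -0.1124, 0.1657]
tcp_rot: [-0.123, 0.695, -0.454, 0.544]
contact_force: [-0.4, 0.2, -0.1]
opening: 0.649
```

```bash
python3 - <<'E'
from h import *
import pickle
s=get_state();print(s['time'],toS(s['eef_pos']),S()[1].T@s['contact_force'],s['opening'])
c=cam('wrist');pickle.dump(c,open('w5.pkl','wb'));cv2.imwrite('pics/w5.png',cv2.resize(c['img'],(640,480),interpolation=cv2.INTER_CUBIC))
for a in (30,34,38,42,46,60):
    P=np.array([-.215,.0418,.045])+.114*np.array([-np.sin(np.radians(a)),0,np.cos(np.radians(a))]);print(a,proj(c,toW(P))[0]*1.25)
a=np.radians(38);T=ori(np.radians(60),np.radians(40),-1);rows(toW(np.array([-.215,.0418,.045])+.076*np.array([-np.sin(a),0,np.cos(a)])+.005*S()[1].T@T[:,1]),T)
E
```

```text
7.25 [-0.30782874  0.0427862   0.16567768] [-0.01835047  0.4065347  -0.14102127] 0.649139019356331
30 [319.98981803 242.7161064 ]
34 [319.91702308 255.59831113]
38 [319.83846518 268.04263403]
42 [319.75533472 279.90140083]
46 [319.66885903 291.04690135]
60 [319.35692834 323.13995861]
2 rows [[[0.011, 0.335, 0.006], [0.0, 0.0002, -0.0001]]]
```

View pics/w5.png

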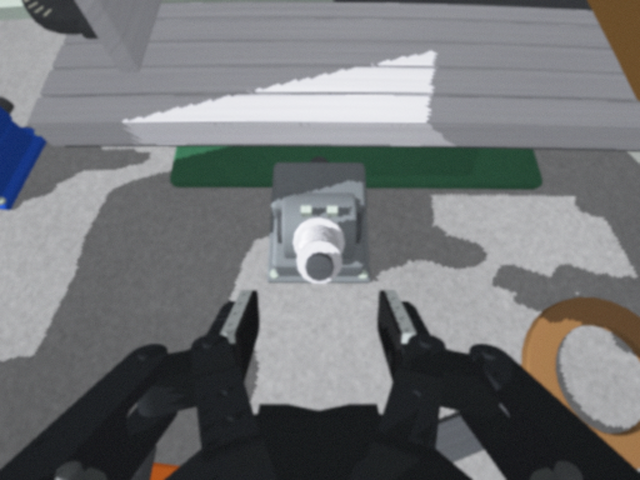

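The cap at (320,265) puts the lever at about 37°, roughly half way and centred between the jaws. I'll regrip in line with it and turn the tool along with the lever.

>>> send_rows(
  plan=[
    [[0.006, 0.17, 0.003], [0, 0, 0]],
    [[0.006, 0.17, 0.003], [0, 0, 0]],
    [[0.006, 0.165, 0.003], [0, 0, 0]],
    [[0.004, 0.165, 0.003], [0, 0, 0]],
    [[0, 0, 0], [0, 0, 0]],
    [[0, 0, 0], [0, 0, 0]],
  ],
)

```text
time: 7.9
eef_pos: [0.5316, -0.0708, 0.0996]
tcp_rot: [-0.123, 0.697, -0.453, 0.541]
contact_force: [-0.3, 0.3, 0.5]
opening: 0.653
```

>>> send_rows(
  plan=[
    [[0, 0, 0], [0, 0, 0]],
    [[0, 0, 0], [0, 0, 0]],
    [[0, 0, 0], [0, 0, 0]],
    [[0, 0, 0], [0, 0, 0]],
    [[0, 0, 0], [0, 0, 0]],
    [[0, 0, 0], [0, 0, 0]],
  ],
  gripper=1,
  grip_force=100,
)

```text
time: 8.5
eef_pos: [0.5318, -0.0715, 0.1017]
tcp_rot: [-0.124, 0.696, -0.454, 0.542]
contact_force: [-5.9, -2.6, 3.9]
opening: 0.315
```

```bash
python3 - <<'E'
from arc import *
s=get_state();print(s['time'],toS(s['eef_pos']),S()[1].T@s['contact_force'],s['opening'])
R0=R.from_quat(s['tcp_rot']).as_matrix();u=S()[1]@np.array([-np.sin(.65),0,np.cos(.65)]);print('lift 10mm',(R0.T@u*.01/.12).round(4))
arc(np.radians(63),0.0,np.radians(24),8)
E
```

```text
8.5 [-0.26002289  0.04179164  0.10169647] [-5.22016201  3.79143746  3.90384201] 0.31506912779844537
lift 10mm [-0.004  -0.0832 -0.0001]
rad 0.07739686613386244 ang 38.55250935476343 tilt 39.99029205862762
[[[0.0317, -0.0, -0.0], [0, 0, np.float64(0.008)]], [[0.0317, 0.0001, -0.0], [0, 0, np.float64(0.008)]], [[0.0317, 0.0001, -0.0], [0, 0, np.float64(0.008)]], [[0.0317, 0.0002, -0.0], [0, 0, np.float64(0.008)]], [[0.0317, 0.0003, -0.0], [0, 0, np.float64(0.008)]], [[0.0317, 0.0003, -0.0], [0, 0, np.float64(0.008)]], [[0.0317, 0.0004, -0.0], [0, 0, np.float64(0.008)]], [[0.0317, 0.0005, -0.0], [0, 0, np.float64(0.008)]]] [-0.27922955  0.04178475  0.07840501]
```

>>> send_rows(
  plan=[
    [[0, -0.02, 0], [0, 0, 0]],
    [[0, -0.02, 0], [0, 0, 0]],
    [[0, 0, 0], [0, 0, 0]],
    [[0, 0, 0], [0, 0, 0]],
  ],
)

```text
time: 8.9
eef_pos: [0.5307, -0.0726, 0.1034]
tcp_rot: [-0.122, 0.697, -0.454, 0.542]
contact_force: [5.2, 5.2, -8.1]
opening: 0.316
```

```bash
python3 - <<'E'
from arc import *
s=get_state();print(s['time'],toS(s['eef_pos']),R.from_quat(s['tcp_rot']).as_matrix().T@s['contact_force'],s['opening'])
arc(np.radians(63),0.0,np.radians(24),8)
E
```

```text
8.9 [-0.26158517  0.04218661  0.10341612] [-0.23658926 10.76288616  1.95493648] 0.3162645579040672
rad 0.0797153798386088 ang 38.66399479735157 tilt 40.048549189253414
[[[0.0327, 0.0, 0.0], [0, 0, np.float64(0.008)]], [[0.0327, 0.0001, -0.0], [0, 0, np.float64(0.008)]], [[0.0327, 0.0002, -0.0], [0, 0, np.float64(0.008)]], [[0.0327, 0.0003, -0.0], [0, 0, np.float64(0.008)]], [[0.0327, 0.0003, -0.0], [0, 0, np.float64(0.008)]], [[0.0327, 0.0004, -0.0], [0, 0, np.float64(0.008)]], [[0.0327, 0.0005, -0.0], [0, 0, np.float64(0.008)]], [[0.0327, 0.0006, -0.0], [0, 0, np.float64(0.008)]]] [-0.28135844  0.04218599  0.07933598]
```

>>> send_rows(
  plan=[
    [[0.0327, 0, 0], [0, 0, 0.008]],
    [[0.0327, 0, 0], [0, 0, 0.008]],
    [[0.0327, 0, 0], [0, 0, 0.008]],
    [[0.0327, 0, 0], [0, 0, 0.008]],
    [[0.0327, 0, 0], [0, 0, 0.008]],
    [[0.0327, 0, 0], [0, 0, 0.008]],
    [[0, 0, 0], [0, 0, 0]],
  ],
)

```text
time: 9.6
eef_pos: [0.5226, -0.0866, 0.0856]
tcp_rot: [-0.015, 0.708, -0.367, 0.603]
contact_force: [6.0, 5.4, -5.9]
opening: 0.315
```

```bash
python3 - <<'E'
from arc import *
s=get_state();print(s['time'],toS(s['eef_pos']),R.from_quat(s['tcp_rot']).as_matrix().T@s['contact_force'],s['opening'])
arc(np.radians(63),0.0,np.radians(6),2)
E
```

```text
9.6 [-0.27769948  0.04219465  0.08556774] [0.87496474 9.61196332 2.50524062] 0.3152365257212673
rad 0.07967900715338264 ang 57.117788372552084 tilt 57.43760204502253
[[[0.0327, 0.0007, 0.0001], [0, 0, np.float64(0.0077)]], [[0.0327, 0.0008, -0.0], [0, 0, np.float64(0.0077)]]] [-0.2816137   0.04219509  0.07875753]
```

Still gripping, at about 57°. On to the end stop.

>>> send_rows(
  plan=[
    [[0.0327, 0, 0], [0, 0, 0.008]],
    [[0.0327, 0, 0], [0, 0, 0.008]],
    [[0, 0, 0], [0, 0, 0]],
    [[0, 0, 0], [0, 0, 0]],
  ],
)

```text
time: 10.0
eef_pos: [0.5214, -0.0889, 0.0818]
tcp_rot: [0.021, 0.707, -0.334, 0.623]
contact_force: [4.4, 10.5, 1.5]
opening: 0.316
```

```bash
python3 - <<'E'
from arc import *
s=get_state();print(s['time'],toS(s['eef_pos']),R.from_quat(s['tcp_rot']).as_matrix().T@s['contact_force'],s['opening'])
arc(np.radians(63),0.0,np.radians(6),2)
E
```

```text
10.0 [-0.28024546  0.04206701  0.08178888] [-6.44375397  9.46471174 -1.40510676] 0.3161412189350504
rad 0.07989669346796316 ang 60.76246811580178 tilt 63.446437327430615
[[[0.035, -0.0007, 0.0001], [0, 0, np.float64(-0.0006)]], [[0.035, 0.0012, -0.0], [0, 0, np.float64(-0.0006)]]] [-0.28396021  0.04205722  0.0742528 ]
```

>>> send_rows(
  plan=[
    [[0, 0.028, 0], [0, 0, 0]],
    [[0, 0.028, 0], [0, 0, 0]],
    [[0, 0.028, 0], [0, 0, 0]],
    [[0, 0.028, 0], [0, 0, 0]],
    [[0, 0, 0], [0, 0, 0]],
  ],
)

```text
time: 10.5
eef_pos: [0.5266, -0.0802, 0.0759]
tcp_rot: [0.018, 0.707, -0.335, 0.623]
contact_force: [-4.4, -0.1, 5.8]
opening: 0.316
```

```bash
python3 - <<'E'
from arc import *
s=get_state();print(s['time'],toS(s['eef_pos']),R.from_quat(s['tcp_rot']).as_matrix().T@s['contact_force'],s['opening'])
arc(np.radians(63),0.0,np.radians(6),2)
E
```

```text
10.5 [-0.2701272   0.04190462  0.07587875] [-4.19911061 -4.65724727 -3.76263397] 0.316214563256416
rad 0.06818197132658751 ang 60.925837602587436 tilt 63.20888094608672
[[[0.0298, -0.0004, 0.0001], [0, 0, np.float64(-0.0003)]], [[0.0298, 0.0012, -0.0], [0, 0, np.float64(-0.0003)]]] [-0.27327227  0.04188934  0.06945208]
```

```bash
python3 - <<'E'
from h import *
r=np.radians
s=get_state();R0=R.from_quat(s['tcp_rot']).as_matrix();p=np.array(s['eef_pos'])-R0[:,1]*.1128
print(p)
rows([.518,-.275,.22],ori(r(79.3),r(20),-1),p0=p,R0=R0)
E
```

```text
[ 0.4765989  -0.1675581   0.12672189]
6 rows [[[-0.07, -0.148, 0.124], [-0.006, -0.0068, -0.0198]], [[-0.046, -0.16, 0.121], [-0.006, -0.0068, -0.0198]], [[-0.02, -0.169, 0.116], [-0.006, -0.0068, -0.0198]], [[0.006, -0.174, 0.11], [-0.006, -0.0068, -0.0198]], [[0.032, -0.176, 0.102], [-0.006, -0.0068, -0.0198]], [[0.058, -0.174, 0.094], [-0.006, -0.0068, -0.0198]]]
```

>>> send_rows(
  plan=[
    [[0, 0, 0], [0, 0, 0]],
    [[0, 0, 0], [0, 0, 0]],
    [[0, 0, 0], [0, 0, 0]],
    [[0, -0.23, 0], [0, 0, 0]],
    [[0, -0.35, 0], [0, 0, 0]],
    [[0, -0.36, 0], [0, 0, 0]],
  ],
  gripper=0.3,
)

```text
time: 11.1
eef_pos: [0.4758, -0.1677, 0.1256]
tcp_rot: [0.018, 0.707, -0.336, 0.622]
contact_force: [0.5, -0.6, -0.7]
opening: 0.697
```

```bash
python3 - <<'E'
from h import *
import pickle
c=cam('wrist');pickle.dump(c,open('w6.pkl','wb'))
im1=c['img'][130:330,150:400]
cv2.imwrite('pics/w6.png',cv2.resize(im1,None,fx=2.4,fy=2.4,interpolation=cv2.INTER_CUBIC))
E
```

>>> send_rows(
  plan=[
    [[-0.07, -0.148, 0.124], [-0.006, -0.0068, -0.0198]],
    [[-0.046, -0.16, 0.121], [-0.006, -0.0068, -0.0198]],
    [[-0.02, -0.169, 0.116], [-0.006, -0.0068, -0.0198]],
    [[0.006, -0.174, 0.11], [-0.006, -0.0068, -0.0198]],
    [[0.032, -0.176, 0.102], [-0.006, -0.0068, -0.0198]],
    [[0.058, -0.174, 0.094], [-0.006, -0.0068, -0.0198]],
    [[0, 0, 0], [0, 0, 0]],
    [[0, 0, 0], [0, 0, 0]],
    [[0, 0, 0], [0, 0, 0]],
  ],
  gripper=0,
)

```text
time: 12.05
eef_pos: [0.5165, -0.2737, 0.2164]
tcp_rot: [-0.349, 0.617, -0.457, 0.538]
contact_force: [-0.9, 0.1, 0.2]
opening: 1.004
```

```bash
python3 - <<'E'
from h import *
import pickle
s=get_state();print(s['time'],s['eef_pos'],R.from_quat(s['tcp_rot']).as_matrix().round(3).tolist(),np.round(s['qpos'],2),abs(s['dq']).max())
c=cam('wrist');pickle.dump(c,open('w7.pkl','wb'))
d=pickle.load(open('w6.pkl','rb'))
im=np.zeros((576,800,3),np.uint8);im[:]=0
a=cv2.resize(c['img'],(500,375),interpolation=cv2.INTER_CUBIC)
im[:375,:500]=a
b=cv2.resize(d['img'][130:330,180:330],(300,400),interpolation=cv2.INTER_CUBIC);im[:400,500:]=b
cv2.imwrite('pics/w7.png',im)
for a in (20,55,60):
  P=np.array([-.215,.0418,.045])+.114*np.array([-np.sin(np.radians(a)),0,np.cos(np.radians(a))]);q=proj(d,toW(P))[0];print(a,(q-[180,130])*2+[500,0])
E
```

```text
12.05 [ 0.51649532 -0.27365634  0.21638342] [[-0.179, 0.062, 0.982], [-0.922, 0.338, -0.189], [-0.344, -0.939, -0.003]] [-0.79  0.18  1.74  0.29  1.43 -0.67] 0.009129178079979722
20 [650.20023093 -47.84974631]
55 [650.20869088 107.07756512]
60 [650.19893055 130.26965668]
```

View pics/w7.png

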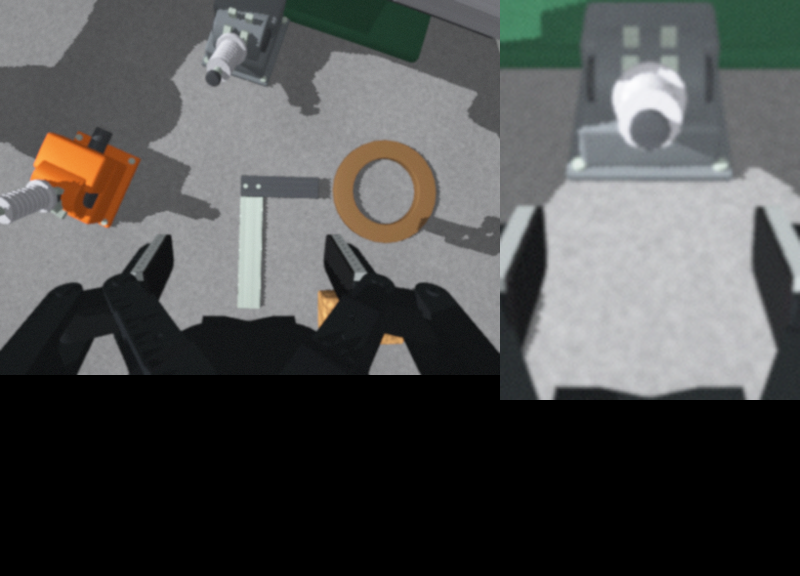

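The right panel shows the cap at (652,130), which matches 60°: the lever is off and the collar is down. On the left, the square's stock spans (241,177)-(330,179) and its blade runs from (253,197) to (250,307).

```bash
cat > sq.py <<'E'
from h import *
import pickle
def blade(c,roi,zt,thr=(165,10)):
    x0,y0,x1,y1=roi;im=c['img'][y0:y1,x0:x1].astype(int)
    m=((im[...,1]>thr[0])&(im[...,1]-im[...,2]>thr[1])).astype(np.uint8)
    n,l,st,_=cv2.connectedComponentsWithStats(m);k=1+np.argmax(st[1:,4]);print('area',st[k])
    cn=max(cv2.findContours((l==k).astype(np.uint8),0,cv2.CHAIN_APPROX_NONE)[0],key=len)[:,0].astype(float)+[x0,y0]
    W=np.array([onz(c,p,zt)[:2] for p in cn])
    r=cv2.minAreaRect((W*1000).astype(np.float32));return r,cv2.boxPoints(r)/1000
E
python3 - <<'E'
from sq import *
c=pickle.load(open('w7.pkl','rb'))
im=c['img'];print(im[260,256],im[260,230],im[192,300])
r,b=blade(c,(225,195,290,325),.006,(150,3));print(r,b.round(4).tolist())
f=lambda p,z:onz(c,np.array(p)*1.024,z)
print('A',f((241,176),.018),'far',f((330,179),.018))
# height check from w1: blade end mid, corner
d=pickle.load(open('w1.pkl','rb'))
print('tri corner',*tri([ray(c,np.array((241,176))*1.024),ray(d,np.array((480,289))/1.5)]))
E
```

```text
[206 213 200] [155 154 152] [93 88 84]
area [  17    6   27  116 2746]
((505.1084289550781, -331.63232421875), (161.32432556152344, 34.38780975341797), 77.60582733154297) [[0.47099998593330383, -0.4066999852657318], [0.5045999884605408, -0.4140999913215637], [0.5392000079154968, -0.2565000057220459], [0.5055999755859375, -0.2492000013589859]]
A [ 0.51477447 -0.22220408  0.018     ] far [ 0.63713864 -0.25006272  0.018     ]
tri corner [ 0.51485451 -0.22166492  0.01195053] [0.2, 0.2]
```

```bash
python3 - <<'E'
from h import *
r=np.radians;T=ori(r(77.4),r(16),-1)
q,_=rows([.5136,-.2971,.06],T); rows([.5136,-.2971,.0177],T,p0=np.array(q),R0=T)
E
```

```text
4 rows [[[0.158, 0.289, 0.005], [0.0005, 0.0011, -0.0029]], [[0.153, 0.292, 0.005], [0.0005, 0.0011, -0.0029]], [[0.147, 0.294, 0.005], [0.0005, 0.0011, -0.0029]], [[0.142, 0.297, 0.005], [0.0005, 0.0011, -0.0029]]]
1 rows [[[0.097, 0.339, 0.0], [0.0, 0.0, 0.0]]]
```

>>> send_rows(
  plan=[
    [[0.158, 0.289, 0.005], [0.0005, 0.0011, -0.0029]],
    [[0.153, 0.292, 0.005], [0.0005, 0.0011, -0.0029]],
    [[0.147, 0.294, 0.005], [0.0005, 0.0011, -0.0029]],
    [[0.142, 0.297, 0.005], [0.0005, 0.0011, -0.0029]],
    [[0, 0, 0], [0, 0, 0]],
    [[0.06, 0.2, 0], [0, 0, 0]],
    [[0, 0, 0], [0, 0, 0]],
    [[0, 0, 0], [0, 0, 0]],
  ],
  gripper=0.3,
)

```text
time: 12.9
eef_pos: [0.5156, -0.2992, 0.0385]
tcp_rot: [-0.362, 0.606, -0.487, 0.515]
contact_force: [-0.1, -0.2, 0.9]
opening: 0.696
```

```bash
python3 - <<'E'
from h import *
r=np.radians;T=ori(r(77.4),r(16),-1)
s=get_state();print(s['time'],s['eef_pos'],s['contact_force'],R.from_quat(s['tcp_rot']).as_matrix().round(3).tolist())
rows([.5136,-.2971,.0177],T)
E
```

```text
12.9 [ 0.51562284 -0.29923805  0.03851326] [-0.08193226 -0.17494316  0.93600663] [[-0.209, 0.063, 0.976], [-0.939, 0.265, -0.218], [-0.272, -0.962, 0.004]]
1 rows [[[0.034, 0.171, -0.021], [-0.0005, 0.0002, 0.0006]]]
```

>>> send_rows(
  plan=[
    [[0.012, 0.057, -0.007], [0, 0, 0]],
    [[0.012, 0.057, -0.007], [0, 0, 0]],
    [[0.01, 0.05, -0.007], [0, 0, 0]],
    [[0, 0, 0], [0, 0, 0]],
    [[0, 0, 0], [0, 0, 0]],
  ],
)

```text
time: 13.4
eef_pos: [0.5135, -0.2971, 0.0174]
tcp_rot: [-0.362, 0.606, -0.487, 0.515]
contact_force: [-0.6, -0.5, 0.2]
opening: 0.699
```

```bash
python3 - <<'E'
from h import *
s=get_state();print(s['time'],s['eef_pos'],s['contact_force'])
E
```

```text
13.4 [ 0.51353145 -0.29711911  0.01737313] [-0.62836669 -0.49238924  0.23828296]
```

>>> send_rows(
  plan=[
    [[0, 0, 0], [0, 0, 0]],
    [[0, 0, 0], [0, 0, 0]],
    [[0, 0, 0], [0, 0, 0]],
    [[0, 0, 0], [0, 0, 0]],
    [[0, 0, 0], [0, 0, 0]],
    [[0, 0, 0], [0, 0, 0]],
  ],
  gripper=1,
  grip_force=90,
)

```text
time: 14.0
eef_pos: [0.5137, -0.2973, 0.0176]
tcp_rot: [-0.362, 0.606, -0.487, 0.515]
contact_force: [-0.1, -0.6, -0.1]
opening: 0.0
```

>>> send_rows(
  plan=[
    [[-0.05, -0.17, 0], [0, 0, 0]],
    [[-0.09, -0.31, 0], [0, 0, 0]],
    [[-0.09, -0.31, 0], [0, 0, 0]],
    [[-0.09, -0.31, 0], [0, 0, 0]],
    [[-0.09, -0.31, 0], [0, 0, 0]],
    [[0, 0, 0], [0, 0, 0]],
  ],
)

```text
time: 14.6
eef_pos: [0.5161, -0.2981, 0.2013]
tcp_rot: [-0.362, 0.601, -0.491, 0.516]
contact_force: [0.6, -0.2, 1.2]
opening: 0.0
```

```bash
python3 - <<'E'
from h import *
import pickle
s=get_state();print(s['time'],s['eef_pos'],s['contact_force'],s['opening'],R.from_quat(s['tcp_rot']).as_matrix().round(3).tolist())
c=cam('wrist');pickle.dump(c,open('w8.pkl','wb'));cv2.imwrite('pics/w8.png',cv2.resize(c['img'],(640,480),interpolation=cv2.INTER_CUBIC))
E
```

```text
14.6 [ 0.51611186 -0.29812925  0.20129617] [ 0.55451414 -0.15207935  1.19908552] 0.00037181282611621586 [[-0.206, 0.072, 0.976], [-0.942, 0.255, -0.217], [-0.264, -0.964, 0.015]]
```

View pics/w8.png

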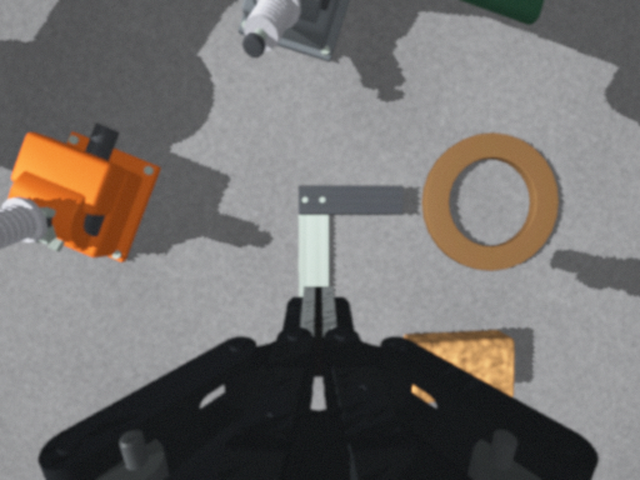

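The grip missed: the fingers are shut and the blade is still on the bench at (314,215-285). The pads sat too high, because they stand farther back when open. I'll redo it lower and recheck the side offset.

```bash
python3 - <<'E'
from sq import *
c=pickle.load(open('w8.pkl','rb'))
L=[];Rr=[]
for v in range(176,226,4):
    row=c['img'][v,225:280].astype(int);m=np.where((row[:,1]>150)&(row[:,1]-row[:,2]>3))[0]+225
    L.append(onz(c,(m[0]-.5,v),.006));Rr.append(onz(c,(m[-1]+.5,v),.006))
M=(np.array(L)+np.array(Rr))/2;print('width',np.linalg.norm(np.array(L)-np.array(Rr),axis=1).round(4)[[0,-1]])
d=M[0]-M[-1];print('yaw',np.degrees(np.arctan2(d[1],d[0])),'mid',M[0],M[-1])
yaw=np.radians(77.4);ey=np.array([-np.sin(yaw),np.cos(yaw),0])
tgt=np.array([.5136,-.2971,.03]);off=ey@(M.mean(0)-tgt);print('blade centre off planned TCP line along ey mm',off*1000)
tgt+=ey*off
print(tgt);rows(tgt,ori(yaw,np.radians(14),-1))
E
```

```text
width [0.0337 0.034 ]
yaw 77.41195456616519 mid [ 0.52144204 -0.25919864  0.006     ] [ 0.50724983 -0.32275321  0.006     ]
blade centre off planned TCP line along ey mm 0.5549512833546534
[ 0.51305841 -0.29697894  0.03      ]
4 rows [[[0.094, 0.337, -0.007], [-0.0004, 0.0001, -0.001]], [[0.092, 0.337, -0.007], [-0.0004, 0.0001, -0.001]], [[0.089, 0.338, -0.006], [-0.0004, 0.0001, -0.001]], [[0.087, 0.339, -0.005], [-0.0004, 0.0001, -0.001]]]
```

>>> send_rows(
  plan=[
    [[0, 0, 0], [0, 0, 0]],
    [[0, 0, 0], [0, 0, 0]],
    [[0.094, 0.337, -0.007], [-0.0004, 0, -0.001]],
    [[0.092, 0.337, -0.007], [-0.0004, 0, -0.001]],
    [[0.089, 0.338, -0.006], [-0.0004, 0, -0.001]],
    [[0.087, 0.339, -0.005], [-0.0004, 0, -0.001]],
    [[0, 0, 0], [0, 0, 0]],
    [[0, 0, 0], [0, 0, 0]],
  ],
  gripper=0.47,
)

```text
time: 15.45
eef_pos: [0.5097, -0.2935, 0.0246]
tcp_rot: [-0.372, 0.605, -0.489, 0.506]
contact_force: [0.7, -0.5, 0.9]
opening: 0.532
```

```bash
python3 - <<'E'
from h import *
s=get_state();print(s['time'],s['eef_pos'],s['contact_force'],s['opening'])
rows([.5131,-.2970,.014],ori(np.radians(77.4),np.radians(14),-1),n=1)
E
```

```text
15.45 [ 0.50965929 -0.29351304  0.02457577] [ 0.66915246 -0.47177539  0.92941687] 0.531543375410446
1 rows [[[0.043, 0.08, 0.035], [0.0016, 0.0002, -0.0012]]]
```

>>> send_rows(
  plan=[
    [[0.021, 0.04, 0.017], [0.0008, 0, 0]],
    [[0.021, 0.04, 0.017], [0.0008, 0, 0]],
    [[0, 0, 0], [0, 0, 0]],
    [[0, 0, 0], [0, 0, 0]],
  ],
)

```text
time: 15.85
eef_pos: [0.5144, -0.2984, 0.0164]
tcp_rot: [-0.37, 0.601, -0.494, 0.509]
contact_force: [0.7, -0.1, -0.3]
opening: 0.532
```

```bash
python3 - <<'E'
from h import *
s=get_state();print(s['time'],s['eef_pos'],s['contact_force'],s['opening'],R.from_quat(s['tcp_rot']).as_matrix().round(3).tolist())
rows([.5131,-.2970,.011],ori(np.radians(77.4),np.radians(14),-1),n=1)
E
```

```text
15.85 [ 0.51441082 -0.29839385  0.0163712 ] [ 0.74420498 -0.11330963 -0.2811476 ] 0.5316174891054035 [[-0.209, 0.058, 0.976], [-0.946, 0.239, -0.217], [-0.246, -0.969, 0.005]]
1 rows [[[0.002, 0.046, -0.013], [-0.0008, 0.0003, -0.0006]]]
```

>>> send_rows(
  plan=[
    [[0.002, 0.03, -0.013], [-0.0008, 0, 0]],
    [[0, 0.016, 0], [0, 0, 0]],
    [[0, 0, 0], [0, 0, 0]],
    [[0, 0, 0], [0, 0, 0]],
  ],
)

```text
time: 16.25
eef_pos: [0.5126, -0.2963, 0.0098]
tcp_rot: [-0.371, 0.603, -0.492, 0.508]
contact_force: [0.3, 0.9, 0.3]
opening: 0.528
```

```bash
python3 - <<'E'
from h import *
s=get_state();print(s['time'],s['eef_pos'],s['contact_force'],s['opening'])
E
```

```text
16.25 [ 0.51258583 -0.29628823  0.00981323] [0.30134485 0.91329015 0.3372984 ] 0.5279224189528583
```

>>> send_rows(
  plan=[
    [[0, 0, 0], [0, 0, 0]],
    [[0, 0, 0], [0, 0, 0]],
    [[0, 0, 0], [0, 0, 0]],
    [[0, 0, 0], [0, 0, 0]],
    [[0, 0, 0], [0, 0, 0]],
  ],
  gripper=1,
  grip_force=90,
)

```text
time: 16.75
eef_pos: [0.5127, -0.2964, 0.01]
tcp_rot: [-0.371, 0.602, -0.492, 0.508]
contact_force: [-0.5, 0.4, -0.3]
opening: 0.0
```

```bash
python3 - <<'E'
from h import *
s=get_state();print(s['time'],s['eef_pos'],s['contact_force'],s['opening'],R.from_quat(s['tcp_rot']).as_quat())
E
```

```text
16.75 [ 0.51270923 -0.29644793  0.01000436] [-0.50024415  0.38333414 -0.27502367] 0.00040537524306329825 [-0.37097676  0.60237178 -0.49182438  0.50757586]
```

```bash
python3 - <<'E'
from h import *
import pickle
c=cam('wrist');pickle.dump(c,open('w9.pkl','wb'))
M=np.array(c['mount'])
for nm,px in (('w8 tip front edge',(254,229)),('pad rear',(254,270)),('w7 left tip',(172*1.024,235*1.024)),('w7 right tip',(325*1.024,236*1.024))):
    u=cv2.undistortPoints(np.array([[px]],float),K(c),np.array(c['D']))[0,0];d=M[:3,:3]@[u[0],u[1],1];o=M[:3,3]
    for x in (-.011,0,.011): print(nm,x,(o+d*(x-o[0])/d[0]).round(4))
g=c['img'];print([tuple(g[v,254]) for v in range(200,260,5)])
print(tips_ahead, get_state()['eef_pos'])
E
```

```text
w8 tip front edge -0.011 [-0.011  -0.0146 -0.0006]
w8 tip front edge 0 [ 0.      0.0081 -0.0006]
w8 tip front edge 0.011 [ 0.011   0.0308 -0.0006]
pad rear -0.011 [-0.011  -0.0541 -0.0005]
pad rear 0 [ 0.     -0.0379 -0.0006]
pad rear 0.011 [ 0.011  -0.0218 -0.0006]
w7 left tip -0.011 [-0.011  -0.0284 -0.0408]
w7 left tip 0 [ 0.     -0.008  -0.0474]
w7 left tip 0.011 [ 0.011   0.0124 -0.0541]
w7 right tip -0.011 [-0.011  -0.0294  0.0398]
w7 right tip 0 [ 0.     -0.0092  0.0465]
w7 right tip 0.011 [0.011  0.011  0.0531]
[(np.uint8(220), np.uint8(227), np.uint8(214)), (np.uint8(221), np.uint8(226), np.uint8(214)), (np.uint8(221), np.uint8(227), np.uint8(215)), (np.uint8(218), np.uint8(225), np.uint8(212)), (np.uint8(218), np.uint8(226), np.uint8(213)), (np.uint8(221), np.uint8(227), np.uint8(214)), (np.uint8(57), np.uint8(58), np.uint8(54)), (np.uint8(24), np.uint8(20), np.uint8(22)), (np.uint8(21), np.uint8(21), np.uint8(21)), (np.uint8(26), np.uint8(23), np.uint8(24)), (np.uint8(23), np.uint8(22), np.uint8(23)), (np.uint8(24), np.uint8(24), np.uint8(22))]
0.014 [ 0.51267054 -0.29644339  0.00996607]
```

The outline of the shut fingertips, cast back into the tool frame, puts the tips about 15 mm behind the TCP. The text says 14 mm ahead. That explains both the weak collar grip and this miss, so I'll go lower, feeling for contact.

>>> send_rows(
  plan=[
    [[0, 0, 0], [0, 0, 0]],
    [[0, 0, 0], [0, 0, 0]],
    [[0, 0, 0], [0, 0, 0]],
    [[-0.014, 0.06, 0], [0, 0, 0]],
    [[-0.014, 0.06, 0], [0, 0, 0]],
    [[-0.013, 0.04, 0], [0, 0, 0]],
    [[0, 0, 0], [0, 0, 0]],
    [[0, 0, 0], [0, 0, 0]],
  ],
  gripper=0.47,
)

```text
time: 17.6
eef_pos: [0.5146, -0.2868, -0.0078]
tcp_rot: [-0.371, 0.603, -0.491, 0.508]
contact_force: [-1.3, 0.8, -0.3]
opening: 0.533
```

```bash
python3 - <<'E'
from h import *
s=get_state();print(s['time'],s['eef_pos'],s['contact_force'],s['opening'])
E
```

```text
17.6 [ 0.51460874 -0.28683043 -0.00776124] [-1.32464683  0.79968339 -0.33844563] 0.5328293708107923
```

>>> send_rows(
  plan=[
    [[0.004, 0.016, 0], [0, 0, 0]],
    [[0.004, 0.016, 0], [0, 0, 0]],
    [[0, 0, 0], [0, 0, 0]],
    [[0, 0, 0], [0, 0, 0]],
  ],
)

```text
time: 18.0
eef_pos: [0.5151, -0.2875, -0.0095]
tcp_rot: [-0.371, 0.602, -0.492, 0.508]
contact_force: [-2.1, 2.1, 8.2]
opening: 0.529
```

>>> send_rows(
  plan=[
    [[0.004, 0.016, 0], [0, 0, 0]],
    [[0, 0, 0], [0, 0, 0]],
    [[0, 0, 0], [0, 0, 0]],
  ],
)

```text
time: 18.3
eef_pos: [0.5152, -0.2875, -0.0097]
tcp_rot: [-0.371, 0.603, -0.491, 0.508]
contact_force: [-6.5, 2.4, 17.0]
opening: 0.529
```

>>> send_rows(
  plan=[
    [[-0.012, -0.048, 0], [0, 0, 0]],
    [[0, 0, 0], [0, 0, 0]],
    [[0, 0, 0], [0, 0, 0]],
  ],
)

```text
time: 18.6
eef_pos: [0.5147, -0.2872, -0.0076]
tcp_rot: [-0.371, 0.602, -0.492, 0.508]
contact_force: [-0.1, -0.0, 0.3]
opening: 0.527
```

>>> send_rows(
  plan=[
    [[0, 0, 0], [0, 0, 0]],
    [[0, 0, 0], [0, 0, 0]],
    [[0, 0, 0], [0, 0, 0]],
    [[0, 0, 0], [0, 0, 0]],
    [[0, 0, 0], [0, 0, 0]],
  ],
  gripper=1,
  grip_force=100,
)

```text
time: 19.1
eef_pos: [0.5151, -0.2875, -0.007]
tcp_rot: [-0.371, 0.602, -0.492, 0.508]
contact_force: [0.3, -0.5, 4.2]
opening: 0.327
```

>>> send_rows(
  plan=[
    [[-0.02, -0.08, 0], [0, 0, 0]],
    [[-0.04, -0.16, 0], [0, 0, 0]],
    [[-0.06, -0.24, 0], [0, 0, 0]],
    [[-0.08, -0.32, 0], [0, 0, 0]],
    [[-0.08, -0.32, 0], [0, 0, 0]],
    [[-0.08, -0.32, 0], [0, 0, 0]],
    [[-0.06, -0.24, 0], [0, 0, 0]],
    [[-0.03, -0.12, 0], [0, 0, 0]],
    [[0, 0, 0], [0, 0, 0]],
  ],
)

```text
time: 20.0
eef_pos: [0.5149, -0.2885, 0.2163]
tcp_rot: [-0.371, 0.602, -0.493, 0.508]
contact_force: [-0.7, -0.6, -5.3]
opening: 0.319
```

```bash
python3 - <<'E'
from h import *
import pickle
s=get_state();print(s['time'],s['eef_pos'],s['contact_force'],s['opening'],s['wrist_torque'])
c=cam('wrist');pickle.dump(c,open('w10.pkl','wb'));cv2.imwrite('pics/w10.png',c['img'])
# blade in tool frame: rows of blade colour
M=np.array(c['mount']);im=c['img'].astype(int);m=((im[...,1]>120)&(im[...,1]-im[...,2]>3)&(abs(np.arange(512)[None]-256)<70)).astype(np.uint8)
n,l,st,_=cv2.connectedComponentsWithStats(m);k=1+np.argmax(st[1:,4]);print(st[k]);b=l==k
vs=np.where(b.any(1))[0]
for v in range(vs[0],vs[-1],6): u=np.where(b[v])[0];print(v,u[0],u[-1],end=' | ')
E
```

```text
20.0 [ 0.51487576 -0.28849746  0.21626416] [-0.73458076 -0.64234271 -5.30990668] 0.31934306585764094 [-0.41880173  0.1631311   0.00292761]
[ 225  178   59  151 7853]
178 227 281 | 184 226 283 | 190 226 282 | 196 226 283 | 202 227 283 | 208 226 282 | 214 226 282 | 220 226 282 | 226 226 282 | 232 232 278 | 238 232 277 | 244 232 277 | 250 232 277 | 256 232 277 | 262 232 277 | 268 230 277 | 274 229 278 | 280 228 279 | 286 228 280 | 292 227 281 | 298 226 282 | 304 227 282 | 310 227 282 | 316 226 281 | 322 227 281 |
```

```bash
python3 - <<'E'
from h import *
import pickle
c=pickle.load(open('w10.pkl','rb'));M=np.array(c['mount'])
def pt(px,z):
    u=cv2.undistortPoints(np.array([[px]],float),K(c),np.array(c['D']))[0,0];return M[:3,:3]@(np.array([u[0],u[1],1])*z)+M[:3,3]
wu=pt((282.5,226),1)-pt((225.5,226),1);zb=.032/np.linalg.norm(wu);print('depth',zb)
e=pt((254,178),zb-.012)
t=np.radians(14)
up=-np.array([np.sin(t),np.cos(t),0]);ex=np.array([-np.cos(t),np.sin(t),0])
B=e+ex*.030-up*.018
print('inner stock top',e,'B (underside at back) tool',B)
# blade end
f=pt((254,325),zb);print('blade row325',f,'dist along ex',(e-f)@ex)
np.save('B.npy',B)
yaw=np.radians(60);T=ori(yaw,t,-1)
def tcp(x,y,zu):  # underside at back at sander x,z ; lateral tcp y
    L=S()[1].T@T;d=L@B;return toW([x-d[0],y,zu-d[2]])
s=get_state();p=np.array(s['eef_pos']);print('underside now z',(R.from_quat(s['tcp_rot']).as_matrix()@B+p)[2])
a=tcp(-.10,.029,.25);b=tcp(-.014,.029,.225);d=tcp(-.014,.029,.199)
print(p,a,b,d)
E
```

```text
depth 0.15051765974880957
inner stock top [-0.0416206  -0.01793823 -0.00056346] B (underside at back) tool [-0.06637488  0.00678475 -0.00056346]
blade row325 [ 0.04072662 -0.0317022  -0.00058346] dist along ex 0.08323095870014212
underside now z 0.2238034743012773
[ 0.5140856  -0.28784268  0.21401957] [0.58986294 0.00350112 0.24052568] [0.63286294 0.07797931 0.21552568] [0.63286294 0.07797931 0.18952568]
```

```bash
python3 - <<'E'
from h import *
T=ori(np.radians(60),np.radians(14),-1)
q,_=rows([.59,.0035,.262],T,n=9); rows([.6329,.078,.205],T,p0=np.array(q),R0=T,n=3)
E
```

```text
9 rows [[[-0.281, 0.026, 0.01], [0.0014, 0.0052, -0.0001]], [[-0.281, 0.025, 0.001], [0.0014, 0.0052, -0.0001]], [[-0.281, 0.025, -0.009], [0.0014, 0.0052, -0.0001]], [[-0.281, 0.025, -0.018], [0.0014, 0.0052, -0.0001]], [[-0.28, 0.025, -0.028], [0.0014, 0.0052, -0.0001]], [[-0.279, 0.024, -0.037], [0.0014, 0.0052, -0.0001]], [[-0.277, 0.024, -0.046], [0.0014, 0.0052, -0.0001]], [[-0.276, 0.023, -0.056], [0.0014, 0.0052, -0.0001]], [[-0.274, 0.023, -0.065], [0.0014, 0.0052, -0.0001]]]
3 rows [[[-0.193, 0.211, -0.0], [0.0, 0.0, 0.0]]]
```

>>> send_rows(
  plan=[
    [[-0.281, 0.026, 0.01], [0.0014, 0.0052, 0]],
    [[-0.281, 0.025, 0.001], [0.0014, 0.0052, 0]],
    [[-0.281, 0.025, -0.009], [0.0014, 0.0052, 0]],
    [[-0.281, 0.025, -0.018], [0.0014, 0.0052, 0]],
    [[-0.28, 0.025, -0.028], [0.0014, 0.0052, 0]],
    [[-0.279, 0.024, -0.037], [0.0014, 0.0052, 0]],
    [[-0.277, 0.024, -0.046], [0.0014, 0.0052, 0]],
    [[-0.276, 0.023, -0.056], [0.0014, 0.0052, 0]],
    [[-0.274, 0.023, -0.065], [0.0014, 0.0052, 0]],
    [[0, 0, 0], [0, 0, 0]],
    [[0, 0, 0], [0, 0, 0]],
  ],
)

```text
time: 21.15
eef_pos: [0.5885, 0.0043, 0.2601]
tcp_rot: [-0.277, 0.652, -0.563, 0.427]
contact_force: [-0.4, -0.4, -5.3]
opening: 0.328
```

```bash
python3 - <<'E'
from h import *
import pickle
s=get_state();print(s['time'],s['eef_pos'],s['contact_force'],s['opening'],np.round(s['qpos'],2),(S()[1].T@R.from_quat(s['tcp_rot']).as_matrix()).round(3).tolist())
c=cam('wrist');pickle.dump(c,open('w11.pkl','wb'));cv2.imwrite('pics/w11.png',c['img'])
rows([.6329,.078,.200],ori(np.radians(60),np.radians(14),-1),n=4)
E
```

```text
21.15 [0.58848339 0.00431781 0.26011796] [-0.42862893 -0.37605196 -5.2767192 ] 0.327987886578862 [-0.27  0.01  1.83  0.25  1.25  0.17] [[-0.97, 0.244, 0.004], [-0.003, 0.004, -1.0], [-0.244, -0.97, -0.003]]
4 rows [[[-0.144, 0.166, 0.003], [0.0001, 0.0001, -0.0001]]]
```

View pics/w11.png

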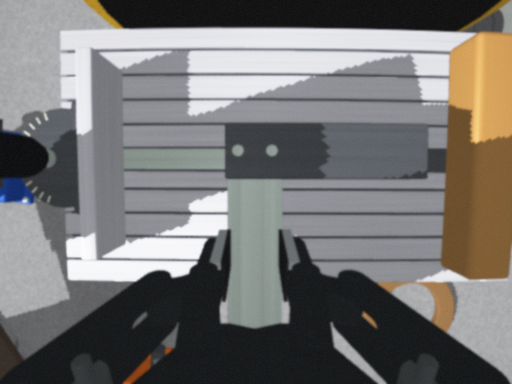

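The view from above the table shows the stock's back edge (row 124) parallel to the slots and the table's back edge (row 31). The gauge is at the left and the stick at the right, both clear.

```bash
python3 - <<'E'
from h import *
import pickle
c=pickle.load(open('w11.pkl','rb'))
for p in ((62,31),(250,30.5),(430,30.5),(67,262)): print(p,toS(onz(c,p,.195)).round(4))
g=c['img'].astype(int).sum(2)
for u in (150,300,430): col=g[15:50,u];d=np.diff(col);print(u,15+np.argmax(d)+.5)
for u in (235,300,330,420): col=g[108:135,u];print(u,108+np.argmin(np.diff(col))+.5)
print('gauge face foot', toS(onz(c,(124,200),.195)), 'top',toS(onz(c,(92,200),.241)),'stick',toS(onz(c,(443,250),.231)))
for p in ((236,124),(426,125)): print('stock back top',toS(onz(c,p,.26+.0072+.018)))
E
```

```text
(62, 31) [-0.005   0.1979  0.195 ]
(250, 30.5) [-0.0072  0.0353  0.195 ]
(430, 30.5) [-0.0044 -0.1189  0.195 ]
(67, 262) [-0.2077  0.1997  0.195 ]
150 27.5
300 27.5
430 30.5
235 122.5
300 122.5
330 122.5
420 123.5
gauge face foot [-0.15123163  0.14516098  0.195     ] top [-0.14672611  0.14545148  0.241     ] stick [-0.18459598 -0.11148943  0.231     ]
stock back top [-0.10216094  0.04055665  0.2852    ]
stock back top [-0.10179763 -0.05953531  0.2852    ]
```

>>> send_rows(
  plan=[
    [[-0.144, 0.166, 0.003], [0, 0, 0]],
    [[-0.144, 0.166, 0.003], [0, 0, 0]],
    [[-0.144, 0.166, 0.003], [0, 0, 0]],
    [[-0.144, 0.166, 0.003], [0, 0, 0]],
    [[0, 0, 0], [0, 0, 0]],
    [[0, 0, 0], [0, 0, 0]],
  ],
)

```text
time: 21.8
eef_pos: [0.6338, 0.0767, 0.2014]
tcp_rot: [-0.276, 0.651, -0.564, 0.427]
contact_force: [0.4, -0.9, -4.7]
opening: 0.326
```

>>> send_rows(
  plan=[
    [[0.008, 0.032, 0], [0, 0, 0]],
    [[0.004, 0.016, 0], [0, 0, 0]],
    [[0.004, 0.016, 0], [0, 0, 0]],
    [[0, 0, 0], [0, 0, 0]],
  ],
)

```text
time: 22.2
eef_pos: [0.6347, 0.0772, 0.1957]
tcp_rot: [-0.275, 0.65, -0.564, 0.428]
contact_force: [0.4, 0.8, -6.1]
opening: 0.324
```

>>> send_rows(
  plan=[
    [[0.004, 0.016, 0], [0, 0, 0]],
    [[0.004, 0.016, 0], [0, 0, 0]],
    [[0, 0, 0], [0, 0, 0]],
    [[0, 0, 0], [0, 0, 0]],
  ],
)

```text
time: 22.6
eef_pos: [0.6348, 0.0777, 0.1917]
tcp_rot: [-0.275, 0.65, -0.564, 0.428]
contact_force: [-0.1, -0.4, -3.5]
opening: 0.321
```

>>> send_rows(
  plan=[
    [[0.002, 0.008, 0], [0, 0, 0]],
    [[0.002, 0.008, 0], [0, 0, 0]],
    [[0, 0, 0], [0, 0, 0]],
  ],
)

```text
time: 22.9
eef_pos: [0.6349, 0.0777, 0.1898]
tcp_rot: [-0.275, 0.65, -0.564, 0.428]
contact_force: [-0.5, 0.3, -5.0]
opening: 0.324
```

>>> send_rows(
  plan=[
    [[0.002, 0.008, 0], [0, 0, 0]],
    [[0.002, 0.008, 0], [0, 0, 0]],
    [[0, 0, 0], [0, 0, 0]],
    [[0, 0, 0], [0, 0, 0]],
  ],
)

```text
time: 23.3
eef_pos: [0.6351, 0.0776, 0.1882]
tcp_rot: [-0.274, 0.65, -0.564, 0.428]
contact_force: [-1.2, -0.5, -2.0]
opening: 0.319
```

>>> send_rows(
  plan=[
    [[0.002, 0.008, 0], [0, 0, 0]],
    [[0, 0, 0], [0, 0, 0]],
    [[0, 0, 0], [0, 0, 0]],
  ],
)

```text
time: 23.6
eef_pos: [0.6352, 0.0776, 0.188]
tcp_rot: [-0.274, 0.65, -0.564, 0.428]
contact_force: [-3.5, -0.7, 1.3]
opening: 0.321
```

Seated on the table (contact at TCP z 0.188, as predicted). Now release and back off.

>>> send_rows(
  plan=[
    [[0, 0, 0], [0, 0, 0]],
    [[0, 0, 0], [0, 0, 0]],
    [[0, 0, 0], [0, 0, 0]],
    [[-0.02, -0.1, 0], [0, 0, 0]],
    [[-0.04, -0.25, 0], [0, 0, 0]],
    [[0, -0.25, 0], [0, 0, 0]],
    [[0, 0, 0], [0, 0, 0]],
    [[0, 0, 0], [0, 0, 0]],
  ],
  gripper=0.4,
)

```text
time: 24.4
eef_pos: [0.63, 0.0683, 0.2604]
tcp_rot: [-0.274, 0.65, -0.565, 0.429]
contact_force: [0.2, 0.6, -0.4]
opening: 0.597
```

```bash
python3 - <<'E'
from h import *
import pickle
s=get_state();print(s['time'],toS(s['eef_pos']),s['contact_force'],s['opening'],np.abs(s['dq']).max())
c=cam('wrist');pickle.dump(c,open('w12.pkl','wb'));cv2.imwrite('pics/w12.png',c['img'])
for x,y,z in ((0,-.01,.213),(-.012,-.01,.213),(-.042,-.01,.213),(-.003,.1,.195),(-.012,.045,.213),(-.012,-.065,.213)): print((x,y,z),proj(c,toW([x,y,z]))[0].round(1))
g=c['img'].astype(int).sum(2)
for u in (235,260,300,340,380): print(u,[int(q) for q in g[60:200:4,u]])
E
```

```text
24.4 [-0.0898775   0.02657774  0.26037887] [ 0.16338645  0.59109163 -0.36718183] 0.5973346353427258 0.04408056741411867
(0, -0.01, 0.213) [300.8 108.2]
(-0.012, -0.01, 0.213) [300.7 123.5]
(-0.042, -0.01, 0.213) [300.4 161.7]
(-0.003, 0.1, 0.195) [168.4 116.8]
(-0.012, 0.045, 0.213) [231.  123.3]
(-0.012, -0.065, 0.213) [369.4 124.1]
235 [71, 74, 65, 67, 71, 73, 67, 74, 74, 70, 62, 69, 71, 63, 83, 721, 726, 436, 405, 402, 363, 405, 423, 416, 431, 425, 411, 734, 737, 735, 739, 742, 484, 480, 480]
260 [71, 69, 68, 67, 67, 73, 71, 75, 77, 74, 73, 75, 71, 62, 81, 725, 560, 355, 358, 360, 355, 410, 374, 351, 361, 360, 400, 721, 722, 720, 522, 498, 500, 491, 490]
300 [69, 74, 76, 81, 70, 70, 64, 75, 72, 68, 62, 64, 62, 63, 70, 715, 498, 347, 342, 354, 347, 346, 353, 342, 351, 354, 281, 489, 498, 493, 488, 482, 259, 489, 493]
340 [52, 71, 67, 76, 68, 73, 67, 73, 75, 79, 80, 71, 72, 73, 74, 705, 541, 336, 334, 348, 341, 341, 343, 246, 202, 208, 207, 484, 483, 486, 474, 484, 257, 484, 482]
380 [74, 66, 66, 75, 71, 70, 70, 60, 70, 70, 63, 64, 66, 69, 72, 699, 584, 485, 487, 479, 267, 486, 475, 475, 470, 467, 269, 475, 483, 485, 474, 478, 254, 472, 487]
```

```bash
python3 - <<'E'
from h import *
T=ori(np.radians(60),np.radians(28),-1)
q,_=rows(toW([-.085,-.015,.245]),T,n=4); rows(toW([-.060,-.015,.193]),T,p0=np.array(q),R0=T,n=3)
L=S()[1].T@T;print('per 2mm +X:',(L.T@[.002,0,0]/.12).round(4))
E
```

```text
4 rows [[[-0.003, 0.03, 0.088], [-0.0001, 0.0001, 0.0095]], [[-0.001, 0.03, 0.088], [-0.0001, 0.0001, 0.0095]], [[0.0, 0.03, 0.088], [-0.0001, 0.0001, 0.0095]], [[0.002, 0.03, 0.088], [-0.0001, 0.0001, 0.0095]]]
3 rows [[[0.006, 0.16, 0.0], [0.0, 0.0, 0.0]]]
per 2mm +X: [-0.0147  0.0078  0.    ]
```

>>> send_rows(
  plan=[
    [[-0.003, 0.03, 0.088], [0, 0, 0.0095]],
    [[-0.001, 0.03, 0.088], [0, 0, 0.0095]],
    [[0, 0.03, 0.088], [0, 0, 0.0095]],
    [[0.002, 0.03, 0.088], [0, 0, 0.0095]],
    [[0, 0, 0], [0, 0, 0]],
    [[0, 0, 0], [0, 0, 0]],
    [[0.006, 0.16, 0], [0, 0, 0]],
    [[0.006, 0.12, 0], [0, 0, 0]],
    [[0, 0, 0], [0, 0, 0]],
    [[0, 0, 0], [0, 0, 0]],
  ],
  gripper=1,
  grip_force=40,
)

```text
time: 25.45
eef_pos: [0.6754, 0.0649, 0.2143]
tcp_rot: [-0.196, 0.679, -0.509, 0.492]
contact_force: [-0.5, -0.2, 0.6]
opening: 0.005
```

```bash
python3 - <<'E'
from h import *
T=ori(np.radians(60),np.radians(28),-1)
s=get_state();print(s['time'],toS(s['eef_pos']),S()[1].T@s['contact_force'],s['opening'],(S()[1].T@R.from_quat(s['tcp_rot']).as_matrix()).round(3).tolist())
rows(toW([-.060,-.015,.193]),T,n=1)
E
```

```text
25.45 [-0.0700952  -0.01440173  0.21428286] [-0.45018515  0.32143302  0.57375794] 0.004766928409565908 [[-0.883, 0.469, 0.002], [-0.003, -0.001, -1.0], [-0.469, -0.883, 0.002]]
1 rows [[[0.009, 0.196, 0.005], [-0.0001, 0.0005, 0.0002]]]
```

>>> send_rows(
  plan=[
    [[0.004, 0.1, 0.002], [0, 0, 0]],
    [[0.005, 0.096, 0.003], [0, 0, 0]],
    [[0, 0, 0], [0, 0, 0]],
    [[0, 0, 0], [0, 0, 0]],
  ],
)

```text
time: 25.85
eef_pos: [0.6811, 0.0728, 0.1926]
tcp_rot: [-0.196, 0.679, -0.509, 0.492]
contact_force: [0.3, -0.8, 0.6]
opening: -0.0
```

>>> send_rows(
  plan=[
    [[-0.0294, 0.0156, 0], [0, 0, 0]],
    [[-0.0294, 0.0156, 0], [0, 0, 0]],
    [[-0.0294, 0.0156, 0], [0, 0, 0]],
    [[-0.0294, 0.0156, 0], [0, 0, 0]],
    [[-0.0147, 0.0078, 0], [0, 0, 0]],
    [[-0.0147, 0.0078, 0], [0, 0, 0]],
    [[0, 0, 0], [0, 0, 0]],
  ],
)

```text
time: 26.55
eef_pos: [0.6916, 0.0899, 0.1938]
tcp_rot: [-0.195, 0.678, -0.509, 0.492]
contact_force: [-0.8, -2.0, 1.6]
opening: 0.002
```

```bash
python3 - <<'E'
from h import *
s=get_state();print(s['time'],toS(s['eef_pos']),S()[1].T@s['contact_force'])
E
```

```text
26.55 [-0.04033653 -0.01593539  0.19380672] [-2.12561692 -0.30557347  1.58027669]
```

>>> send_rows(
  plan=[
    [[-0.0147, 0.0078, 0], [0, 0, 0]],
    [[-0.0147, 0.0078, 0], [0, 0, 0]],
    [[0, 0, 0], [0, 0, 0]],
  ],
)

```text
time: 26.85
eef_pos: [0.6936, 0.0934, 0.1937]
tcp_rot: [-0.195, 0.678, -0.509, 0.492]
contact_force: [-1.3, -2.0, 2.5]
opening: -0.002
```

>>> send_rows(
  plan=[
    [[-0.0147, 0.0078, 0], [0, 0, 0]],
    [[0, 0, 0], [0, 0, 0]],
    [[0, 0, 0], [0, 0, 0]],
  ],
)

```text
time: 27.15
eef_pos: [0.6941, 0.0946, 0.1935]
tcp_rot: [-0.196, 0.678, -0.509, 0.492]
contact_force: [-4.0, -4.4, 2.7]
opening: 0.0
```

>>> send_rows(
  plan=[
    [[-0.0147, 0.0078, 0], [0, 0, 0]],
    [[0, 0, 0], [0, 0, 0]],
    [[0, 0, 0], [0, 0, 0]],
  ],
)

```text
time: 27.45
eef_pos: [0.6948, 0.0962, 0.1935]
tcp_rot: [-0.196, 0.678, -0.509, 0.492]
contact_force: [-6.4, -5.3, 4.3]
opening: -0.001
```

>>> send_rows(
  plan=[
    [[-0.0147, 0.0078, 0], [0, 0, 0]],
    [[0, 0, 0], [0, 0, 0]],
    [[0, 0, 0], [0, 0, 0]],
  ],
)

```text
time: 27.75
eef_pos: [0.6949, 0.0964, 0.1934]
tcp_rot: [-0.198, 0.678, -0.51, 0.491]
contact_force: [-10.1, -11.7, 8.3]
opening: -0.002
```

```bash
python3 - <<'E'
from h import *
import pickle
s=get_state();print(s['time'],toS(s['eef_pos']),S()[1].T@s['contact_force'],s['wrist_torque'])
c=cam('wrist');pickle.dump(c,open('w13.pkl','wb'))
for x,y,z in ((0,-.01,.213),(-.03,-.03,.213),(-.003,.1,.195)): print((x,y,z),proj(c,toW([x,y,z]))[0].round(1))
g=c['img'].astype(int).sum(2)
for u in (150,180,310,330,350): print(u,[int(q) for q in g[100:220:4,u]])
E
```

```text
27.75 [-0.03304879 -0.01550182  0.19344814] [-15.18429769   2.8757113    8.3015193 ] [-1.20418912  1.38010932  0.39314085]
(0, -0.01, 0.213) [245.5 176. ]
(-0.03, -0.03, 0.213) [280.8 228.6]
(-0.003, 0.1, 0.195) [ 77.7 186.3]
150 [78, 81, 72, 73, 80, 82, 71, 72, 73, 72, 77, 75, 74, 80, 73, 72, 81, 76, 74, 77, 78, 74, 278, 737, 733, 730, 735, 736, 726, 382]
180 [75, 79, 70, 68, 77, 87, 65, 80, 75, 91, 81, 73, 80, 77, 83, 76, 81, 72, 81, 134, 347, 345, 348, 345, 345, 354, 349, 348, 339, 357]
310 [69, 79, 70, 73, 78, 78, 68, 70, 77, 74, 83, 75, 81, 76, 77, 80, 80, 79, 76, 95, 339, 340, 359, 340, 343, 343, 352, 344, 343, 346]
330 [82, 78, 75, 73, 80, 76, 66, 76, 78, 81, 74, 70, 60, 81, 80, 66, 82, 71, 87, 104, 343, 332, 355, 338, 346, 347, 355, 350, 340, 348]
350 [65, 74, 69, 78, 71, 76, 82, 82, 73, 75, 64, 79, 81, 83, 81, 62, 76, 89, 78, 77, 69, 62, 81, 490, 481, 492, 489, 492, 497, 289]
```

```bash
python3 - <<'E'
from h import *
import pickle
a=pickle.load(open('c0.pkl','rb'));c=pickle.load(open('w11.pkl','rb'))
print('knob top cam',toS(onz(a['top'],np.array((270,337))/1.5625,.268)))
print('knob tri',[ (toS(q[0]).round(4),q[1]) for q in [tri([ray(a['top'],np.array((270,337))/1.5625),ray(a['scene'],np.array((372,169))/1.5625)])]])
print('face foot row110,170,240',[toS(onz(c,(124,v),.195)).round(4) for v in(110,170,240)])
T=ori(np.radians(60),np.radians(28),-1);T2=ori(np.radians(60),np.radians(10),-1);L=S()[1].T@T
print('back 25mm',(L.T@[-.025,0,0]/.12).round(3),'up 100',(L.T@[0,0,.1]/.12).round(3))
p0=toW([-.060,-.015,.295]);q,_=rows(toW([-.105,.265,.30]),T2,p0=p0,R0=T,n=8)
E
```

```text
knob top cam [-0.12026836  0.20243071  0.268     ]
knob tri [(array([-0.118 ,  0.2024,  0.2617]), [0.7, 0.7])]
face foot row110,170,240 [array([-0.0735,  0.1435,  0.195 ]), array([-0.125 ,  0.1445,  0.195 ]), array([-0.1868,  0.1463,  0.195 ])]
back 25mm [ 0.184 -0.098 -0.   ] up 100 [-0.391 -0.736  0.   ]
8 rows [[[0.039, -0.027, -0.292], [0.0, -0.0, -0.0063]], [[0.04, -0.025, -0.292], [0.0, -0.0, -0.0063]], [[0.041, -0.023, -0.292], [0.0, -0.0, -0.0063]], [[0.042, -0.022, -0.292], [0.0, -0.0, -0.0063]], [[0.043, -0.02, -0.292], [0.0, -0.0, -0.0063]], [[0.043, -0.018, -0.292], [0.0, -0.0, -0.0063]], [[0.044, -0.017, -0.292], [0.0, -0.0, -0.0063]], [[0.045, -0.015, -0.292], [0.0, -0.0, -0.0063]]]
```

>>> send_rows(
  plan=[
    [[0.03, -0.016, 0], [0, 0, 0]],
    [[0.06, -0.032, 0], [0, 0, 0]],
    [[0.12, -0.064, 0], [0, 0, 0]],
    [[-0.098, -0.184, 0], [0, 0, 0]],
    [[-0.156, -0.294, 0], [0, 0, 0]],
    [[-0.137, -0.258, 0], [0, 0, 0]],
    [[0, 0, 0], [0, 0, 0]],
  ],
)

```text
time: 28.5
eef_pos: [0.6843, 0.0732, 0.3014]
tcp_rot: [-0.192, 0.675, -0.511, 0.496]
contact_force: [0.6, -0.7, 1.2]
opening: 0.0
```

>>> send_rows(
  plan=[
    [[0.039, -0.027, -0.292], [0, 0, -0.0063]],
    [[0.04, -0.025, -0.292], [0, 0, -0.0063]],
    [[0.041, -0.023, -0.292], [0, 0, -0.0063]],
    [[0.042, -0.022, -0.292], [0, 0, -0.0063]],
    [[0.043, -0.02, -0.292], [0, 0, -0.0063]],
    [[0.043, -0.018, -0.292], [0, 0, -0.0063]],
    [[0.044, -0.017, -0.292], [0, 0, -0.0063]],
    [[0.045, -0.015, -0.292], [0, 0, -0.0063]],
    [[0, 0, 0], [0, 0, 0]],
    [[0, 0, 0], [0, 0, 0]],
  ],
)

```text
time: 29.5
eef_pos: [0.416, 0.1749, 0.2972]
tcp_rot: [-0.3, 0.639, -0.58, 0.406]
contact_force: [0.6, 0.1, -0.2]
opening: -0.001
```

```bash
python3 - <<'E'
from h import *
import pickle
s=get_state();print(s['time'],toS(s['eef_pos']),S()[1].T@s['contact_force'],np.round(s['qpos'],2))
T2=ori(np.radians(60),np.radians(10),-1)
q,_=rows(toW([-.114,.255,.222]),T2,n=3)
print('per 10mm -Y',((S()[1].T@T2).T@[0,-.01,0]/.12).round(4))
c=cam('wrist');pickle.dump(c,open('w14.pkl','wb'))
# find knob: dark blob
for P in ((-.118,.2024,.268),(-.115,.143,.241),(0,.045,.213),(-.1,.043,.201),(-.185,.043,.201)): print(P,proj(c,toW(P))[0].round(1))
cv2.imwrite('pics/w14.png',c['img'])
E
```

```text
29.5 [-0.10455866  0.26528743  0.29718637] [ 0.41412387 -0.49834286 -0.18149393] [ 0.09 -0.37  2.08  0.14  1.33  0.58]
3 rows [[[0.062, 0.201, 0.028], [-0.0002, 0.0002, 0.0001]]]
per 10mm -Y [ 0.     -0.      0.0833]
(-0.118, 0.2024, 0.268) [338.8 240.2]
(-0.115, 0.143, 0.241) [398.  226.4]
(0, 0.045, 0.213) [493.4  96.2]
(-0.1, 0.043, 0.201) [474.3 200.8]
(-0.185, 0.043, 0.201) [464.3 280. ]
```

>>> send_rows(
  plan=[
    [[0.062, 0.2, 0.028], [0, 0, 0]],
    [[0.062, 0.2, 0.028], [0, 0, 0]],
    [[0.062, 0.2, 0.028], [0, 0, 0]],
    [[0, 0, 0], [0, 0, 0]],
    [[0, 0, 0], [0, 0, 0]],
  ],
)

```text
time: 30.05
eef_pos: [0.421, 0.1606, 0.2227]
tcp_rot: [-0.3, 0.64, -0.58, 0.405]
contact_force: [-0.6, 1.0, -0.0]
opening: -0.001
```

>>> send_rows(
  plan=[
    [[0, 0, 0.06], [0, 0, 0]],
    [[0, 0, 0.06], [0, 0, 0]],
    [[0, 0, 0.06], [0, 0, 0]],
    [[0, 0, 0.06], [0, 0, 0]],
    [[0, 0, 0.06], [0, 0, 0]],
    [[0, 0, 0], [0, 0, 0]],
  ],
)

```text
time: 30.65
eef_pos: [0.4528, 0.1426, 0.2231]
tcp_rot: [-0.299, 0.639, -0.581, 0.406]
contact_force: [0.2, -0.1, 0.2]
opening: 0.0
```

```bash
python3 - <<'E'
from h import *
s=get_state();print(s['time'],toS(s['eef_pos']),S()[1].T@s['contact_force'])
E
```

```text
30.65 [-0.11414787  0.21728024  0.22314651] [-0.04895353 -0.20464388  0.2373257 ]
```

>>> send_rows(
  plan=[
    [[0, 0, 0.08], [0, 0, 0]],
    [[0, 0, 0.08], [0, 0, 0]],
    [[0, 0, 0.08], [0, 0, 0]],
    [[0, 0, 0.08], [0, 0, 0]],
  ],
)

```text
time: 31.05
eef_pos: [0.4855, 0.1237, 0.2228]
tcp_rot: [-0.3, 0.639, -0.58, 0.406]
contact_force: [-2.5, 1.0, 0.5]
opening: -0.002
```

```bash
python3 - <<'E'
from h import *
import pickle
s=get_state();print(s['time'],toS(s['eef_pos']),S()[1].T@s['contact_force'])
c=cam('wrist');pickle.dump(c,open('w15.pkl','wb'));cv2.imwrite('pics/w15.png',cv2.resize(c['img'],None,fx=1.25,fy=1.25,interpolation=cv2.INTER_CUBIC))
E
```

```text
31.05 [-0.11417056  0.1794535   0.22280937] [-0.38646084  2.62593761  0.51360219]
```

View pics/w15.png

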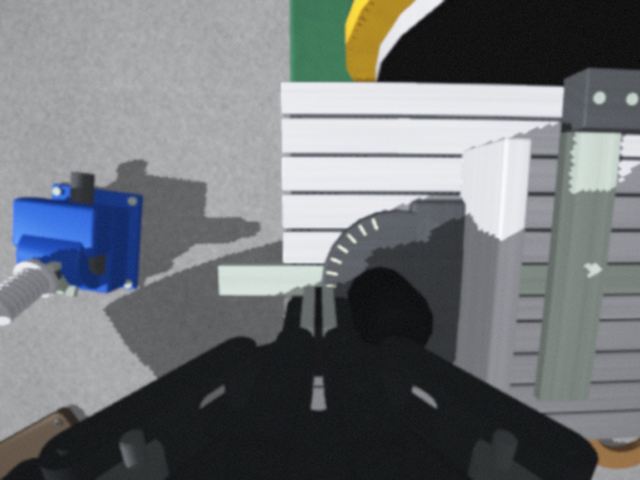

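Viewed: the fingers press on the knob at (390,310). The gauge's face plate (top edge at column 528) is approaching the blade (outer edge at column ~555), and the stock is flush with the disc. Now compute what travel remains.

```bash
python3 - <<'E'
from h import *
import pickle
c=pickle.load(open('w15.pkl','rb'));f=lambda p,z:toS(onz(c,np.array(p)/1.25,z)).round(4)
print('face top',f((530,145),.241),f((520,235),.241),f((489,385),.241))
print('blade outer',f((565,135),.201),f((552,260),.201),f((537,396),.201))
print('stock back top L',f((585,69),.213))
E
```

```text
face top [-0.0435  0.0892  0.241 ] [-0.0823  0.0905  0.241 ] [-0.1538  0.0987  0.241 ]
blade outer [-0.0322  0.0445  0.201 ] [-0.1018  0.0455  0.201 ] [-0.1869  0.0453  0.201 ]
stock back top L [-0.0015  0.0453  0.213 ]
```

>>> send_rows(
  plan=[
    [[0, 0, 0.08], [0, 0, 0]],
    [[0, 0, 0.08], [0, 0, 0]],
    [[0, 0, 0.08], [0, 0, 0]],
    [[0, 0, 0.05], [0, 0, 0]],
    [[0, 0, 0], [0, 0, 0]],
    [[0, 0, 0], [0, 0, 0]],
  ],
)

```text
time: 31.7
eef_pos: [0.5157, 0.1064, 0.2234]
tcp_rot: [-0.299, 0.639, -0.581, 0.406]
contact_force: [-0.3, -0.1, 0.1]
opening: 0.0
```

```bash
cat > g.py <<'E'
from h import *
import pickle,sys
s=get_state();print(s['time'],toS(s['eef_pos']),S()[1].T@s['contact_force'])
c=cam('wrist');pickle.dump(c,open('w16.pkl','wb'))
for P in ((-.08,.045,.201),(-.08,.05,.241),(-.15,.045,.201),(-.15,.05,.241)): print(P,proj(c,toW(P))[0].round(1))
for v in (150,170,180,220): print(v,[(u,int(c['img'][v,u].astype(int).sum())) for u in range(370,510,5)])
E
python3 g.py
```

```text
31.7 [-0.11399073  0.14466619  0.22343178] [-0.26564156  0.23264356  0.09735724]
(-0.08, 0.045, 0.201) [396.6 177.6]
(-0.08, 0.05, 0.241) [425.5 184. ]
(-0.15, 0.045, 0.201) [389.2 272. ]
(-0.15, 0.05, 0.241) [414.  301.1]
150 [(370, 699), (375, 681), (380, 686), (385, 690), (390, 685), (395, 685), (400, 693), (405, 736), (410, 688), (415, 697), (420, 683), (425, 386), (430, 365), (435, 389), (440, 373), (445, 414), (450, 424), (455, 423), (460, 571), (465, 552), (470, 456), (475, 427), (480, 426), (485, 421), (490, 505), (495, 417), (500, 415), (505, 417)]
170 [(370, 256), (375, 640), (380, 686), (385, 683), (390, 690), (395, 685), (400, 698), (405, 706), (410, 694), (415, 694), (420, 654), (425, 373), (430, 382), (435, 389), (440, 372), (445, 429), (450, 434), (455, 428), (460, 435), (465, 433), (470, 429), (475, 428), (480, 424), (485, 423), (490, 428), (495, 427), (500, 419), (505, 416)]
180 [(370, 171), (375, 336), (380, 344), (385, 345), (390, 355), (395, 440), (400, 636), (405, 496), (410, 457), (415, 434), (420, 516), (425, 373), (430, 374), (435, 393), (440, 374), (445, 416), (450, 424), (455, 412), (460, 416), (465, 415), (470, 416), (475, 410), (480, 414), (485, 410), (490, 416), (495, 408), (500, 410), (505, 401)]
220 [(370, 226), (375, 348), (380, 348), (385, 346), (390, 350), (395, 357), (400, 420), (405, 438), (410, 437), (415, 411), (420, 375), (425, 377), (430, 382), (435, 377), (440, 379), (445, 386), (450, 379), (455, 381), (460, 382), (465, 380), (470, 372), (475, 375), (480, 376), (485, 374), (490, 369), (495, 373), (500, 370), (505, 369)]
```

>>> send_rows(
  plan=[
    [[0, 0, 0.025], [0, 0, 0]],
    [[0, 0, 0.025], [0, 0, 0]],
    [[0, 0, 0], [0, 0, 0]],
  ],
)

```text
time: 32.05
eef_pos: [0.5206, 0.1037, 0.2234]
tcp_rot: [-0.3, 0.639, -0.58, 0.406]
contact_force: [0.4, -0.5, 0.3]
opening: -0.001
```

>>> send_rows(
  plan=[
    [[0, 0, 0.017], [0, 0, 0]],
    [[0, 0, 0], [0, 0, 0]],
    [[0, 0, 0], [0, 0, 0]],
  ],
)

```text
time: 32.35
eef_pos: [0.5223, 0.1027, 0.2234]
tcp_rot: [-0.3, 0.639, -0.581, 0.406]
contact_force: [-0.1, 0.8, 0.3]
opening: -0.001
```

>>> send_rows(
  plan=[
    [[0, 0, 0.017], [0, 0, 0]],
    [[0, 0, 0], [0, 0, 0]],
    [[0, 0, 0], [0, 0, 0]],
  ],
)

```text
time: 32.65
eef_pos: [0.524, 0.1017, 0.2233]
tcp_rot: [-0.3, 0.639, -0.58, 0.406]
contact_force: [-1.8, 0.1, 0.9]
opening: -0.006
```

```bash
python3 g.py | head -5; python3 - <<'E'
from h import *
import pickle
c=pickle.load(open('w16.pkl','rb'));g=c['img'].astype(int).sum(2)
# face top edge and blade edges at row 170..: profile; hits stored
for v in (160,170,200): print(v,[(u,int(g[v,u])) for u in range(385,470,4)])
E
```

```text
32.65 [-0.1139389   0.1351241   0.22333398] [-0.81339252  1.60382687  0.92124632]
(-0.08, 0.045, 0.201) [383.5 177.7]
(-0.08, 0.05, 0.241) [409.  184.2]
(-0.15, 0.045, 0.201) [376.7 272.3]
(-0.15, 0.05, 0.241) [398.5 301.7]
160 [(385, 679), (389, 688), (393, 687), (397, 692), (401, 745), (405, 693), (409, 692), (413, 698), (417, 683), (421, 444), (425, 380), (429, 373), (433, 433), (437, 430), (441, 432), (445, 429), (449, 430), (453, 427), (457, 430), (461, 421), (465, 419), (469, 427)]
170 [(385, 428), (389, 540), (393, 595), (397, 603), (401, 735), (405, 562), (409, 659), (413, 545), (417, 621), (421, 393), (425, 376), (429, 384), (433, 433), (437, 426), (441, 436), (445, 429), (449, 438), (453, 423), (457, 432), (461, 426), (465, 426), (469, 422)]
200 [(385, 353), (389, 348), (393, 356), (397, 379), (401, 434), (405, 441), (409, 443), (413, 429), (417, 398), (421, 394), (425, 376), (429, 426), (433, 438), (437, 437), (441, 434), (445, 435), (449, 430), (453, 440), (457, 429), (461, 435), (465, 426), (469, 422)]
```

```bash
python3 - <<'E'
from h import *
import pickle
c=pickle.load(open('w16.pkl','rb'))
for v in (160,200):
  for u in (419,431): print(v,u,'z.241',toS(onz(c,(u,v),.241)).round(4),'z.201',toS(onz(c,(u,v),.201)).round(4))
E
```

```text
160 419 z.241 [-0.0667  0.0454  0.241 ] z.201 [-0.0676  0.0205  0.201 ]
160 431 z.241 [-0.0666  0.0386  0.241 ] z.201 [-0.0675  0.0118  0.201 ]
200 419 z.241 [-0.0889  0.0435  0.241 ] z.201 [-0.0959  0.0181  0.201 ]
200 431 z.241 [-0.0889  0.0366  0.241 ] z.201 [-0.0959  0.0092  0.201 ]
```

>>> send_rows(
  plan=[
    [[0, 0, 0.012], [0, 0, 0]],
    [[0, 0, 0.012], [0, 0, 0]],
    [[0, 0, 0], [0, 0, 0]],
  ],
)

```text
time: 33.0
eef_pos: [0.5258, 0.1006, 0.2233]
tcp_rot: [-0.3, 0.64, -0.58, 0.406]
contact_force: [-4.6, 2.3, 2.9]
opening: 0.001
```

```bash
cat > e.py <<'E'
from h import *
import pickle
s=get_state();print(s['time'],toS(s['eef_pos']),S()[1].T@s['contact_force'])
c=cam('wrist');g=c['img'].astype(int).sum(2)
for v in (160,200,210):
    r=g[v,395:470];print(v,[int(x) for x in r[10:60]])
for P in ((-.0675,.0118,.201),(-.0667,.0454,.241)): print(P,proj(c,toW(P))[0].round(1))
E
python3 e.py
```

```text
33.0 [-0.11395329  0.13299406  0.22333021] [-0.33687646  5.09210512  2.92672007]
160 [698, 696, 692, 692, 692, 695, 698, 699, 696, 693, 689, 684, 684, 676, 648, 561, 455, 398, 395, 396, 382, 382, 369, 369, 374, 380, 411, 429, 425, 428, 435, 431, 432, 434, 429, 429, 426, 431, 426, 432, 420, 428, 424, 429, 432, 428, 427, 424, 420, 422]
200 [432, 440, 437, 440, 439, 435, 425, 422, 428, 419, 415, 414, 404, 391, 388, 390, 391, 383, 370, 374, 372, 379, 399, 412, 428, 437, 434, 432, 437, 435, 433, 434, 435, 431, 431, 432, 430, 433, 430, 434, 435, 424, 427, 435, 437, 430, 436, 431, 439, 430]
210 [434, 437, 436, 440, 430, 423, 427, 418, 427, 417, 408, 400, 387, 387, 391, 388, 382, 378, 374, 384, 363, 353, 311, 287, 292, 281, 290, 285, 283, 280, 291, 292, 285, 288, 289, 294, 279, 279, 280, 276, 283, 281, 288, 286, 280, 280, 276, 279, 275, 271]
(-0.0675, 0.0118, 0.201) [428.4 160.1]
(-0.0667, 0.0454, 0.241) [415.5 160.1]
```

Force rose to 5 N and the blade's far edge shifted about 1.5 mm, so the face has met the blade. I'll back off, then check numerically from above.

>>> send_rows(
  plan=[
    [[0, 0, -0.03], [0, 0, 0]],
    [[0, 0, -0.06], [0, 0, 0]],
    [[0, 0, -0.12], [0, 0, 0]],
    [[-0.03, -0.15, -0.1], [0, 0, 0]],
    [[-0.06, -0.34, 0], [0, 0, 0]],
    [[-0.06, -0.34, 0], [0, 0, 0]],
    [[0, -0.2, 0.2], [0, 0, 0]],
    [[0, 0, 0.3], [0, 0, 0]],
    [[0, 0, 0.3], [0, 0, 0]],
    [[0, 0, 0.3], [0, 0, 0]],
    [[0, 0, 0], [0, 0, 0]],
    [[0, 0, 0], [0, 0, 0]],
  ],
)

```text
time: 34.25
eef_pos: [0.606, 0.0504, 0.3475]
tcp_rot: [-0.3, 0.64, -0.58, 0.405]
contact_force: [-1.0, -0.3, 0.9]
opening: 0.002
```

```bash
python3 - <<'E'
from h import *
import pickle
s=get_state();print(s['time'],toS(s['eef_pos']),S()[1].T@s['contact_force'],abs(s['dq']).max())
c=cam('wrist');pickle.dump(c,open('w17.pkl','wb'));g=c['img'].astype(int).sum(2)
pts={'stock back L':(0,.04,.213),'stock back mid':(0,-.01,.213),'stock back R':(0,-.064,.213),'table back':(-.003,-.1,.195),'blade -y edge near':(-.05,.011,.201),'blade -y far':(-.17,.011,.201),'face top':(-.1,.0425,.241),'face top2':(-.17,.0425,.241),'cap':None}
for k,P in pts.items():
    if P is None: P=np.array([-.215,.0418,.045])+.114*np.array([-np.sin(np.radians(60)),0,.5])
    q=proj(c,toW(P))[0];u,v=int(round(q[0])),int(round(q[1]))
    if 15<=u<497 and 15<=v<369:
        print(k,q.round(1),'col',[int(x) for x in g[v-12:v+13:2,u]],'row',[int(x) for x in g[v,u-12:u+13:2]])
    else: print(k,q.round(1),'outside')
E
```

```text
34.25 [-0.11735951  0.03845389  0.34754207] [-0.78917837  0.69067886  0.86181128] 0.03357791216216816
stock back L [253.   90.2] col [63, 76, 73, 75, 53, 68, 133, 313, 355, 344, 381, 414, 412] row [72, 71, 65, 65, 64, 98, 133, 134, 139, 137, 136, 133, 131]
stock back mid [299.8  90.4] col [70, 67, 70, 63, 70, 52, 129, 308, 337, 342, 350, 344, 342] row [129, 131, 127, 123, 131, 117, 129, 113, 128, 116, 129, 119, 115]
stock back R [349.8  90.8] col [75, 62, 62, 65, 69, 66, 178, 323, 331, 342, 342, 332, 329] row [190, 189, 184, 187, 183, 172, 178, 168, 96, 59, 70, 63, 57]
table back [375.3  97.5] col [67, 75, 71, 65, 74, 69, 108, 527, 715, 715, 719, 716, 722] row [81, 85, 110, 107, 107, 109, 108, 117, 102, 100, 97, 97, 98]
blade -y edge near [278.6 138.3] col [492, 492, 482, 444, 464, 484, 479, 480, 472, 465, 466, 469, 434] row [489, 483, 491, 495, 501, 488, 479, 493, 498, 498, 492, 491, 496]
blade -y far [277.3 240.3] col [460, 460, 450, 447, 451, 406, 246, 112, 85, 99, 107, 98, 86] row [355, 243, 100, 90, 89, 115, 246, 429, 482, 481, 480, 482, 486]
face top [250.4 186.3] col [508, 497, 501, 506, 501, 499, 503, 500, 504, 499, 496, 500, 500] row [240, 422, 523, 529, 540, 527, 503, 460, 470, 467, 473, 489, 484]
face top2 [250.5 252.5] col [278, 250, 249, 250, 243, 242, 245, 211, 215, 205, 223, 251, 245] row [127, 315, 365, 361, 363, 354, 245, 85, 89, 175, 335, 362, 356]
cap [252.1 304.9] col [97, 92, 90, 93, 164, 252, 386, 536, 556, 551, 553, 553, 564] row [79, 86, 85, 90, 95, 226, 386, 389, 406, 306, 106, 89, 89]
```

The stock's back edge sits on the x = 0 line at both ends and the middle, within about 0.5 px. The gauge face and blade edge coincide, and the tool is free. I'll hand it in.

```bash
python3 -c "
from plant import *
print(sign_off()); s=get_state(); print(s['time'],s['contact_force'])"
```

```text
the job is handed in; nothing more can be done
None
the job is handed in; nothing more can be done
```

The job is handed in, at about 34 s of the 62 s allowed; no verdict is reported.

**What I did**
- **Isolator:** I lifted the collar, flipped the lever to off (60°) and let the collar drop back. It went down 11.7 mm.
- **Square:** I laid it gently on the table and pushed it flush against the disc with about 15 N.
- **Gauge:** I slid it by its knob until its face met the blade. The force rose to 5 N and the blade gave about 1.5 mm.

**Last checks, worked out from pixel values because the 12 views were used up**
- The stock's back lies on the disc plane at both ends and in the middle, within about half a pixel.
- The gauge face and the blade's outer edge meet at about y = +0.042 m.
- A bright spot lies where the lever cap should be at 60°.
- The tool was free, with only about 1 N of sensor noise.
- I did not measure the stick, template or block again at the end. I knew of no contact with them.

**What failed or disagreed**
- The first collar grip slipped off half way through the flip, so I regripped and finished the move.
- The first two tries at gripping the square missed. The wrist image showed the fingertips about 15 mm behind the TCP, not 14 mm ahead as the text says.
- The gauge started with its face at about y = +0.145 m, not +0.165 m, so it was probably already about 20 mm along its slot.

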